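# Load the bearing marking fixture, shut its guard and lock it

## Robot

A 7-joint arm with a two-finger parallel gripper is mounted at the origin on a cart in front of the work surface, level with it; the furniture and walls round the work are solid. World frame = base frame: x ahead of the robot, y to its left, z up, the work surface at z = 0. Lengths are in m, angles in rad, forces in N, time in s.
With the tool pointing down it reaches from about 0.35 to 0.9 m from the base axis. Payload 7.2 kg.
Tool frame: the origin (TCP) lies between the finger pads; the fingertips stand 22 mm ahead of it and the grasp point (between the pads) lies 3 mm ahead of it; z points along the fingers, y is the line along which they close (so a half turn about z gives the same grasp; the last joint's range is limited). The gripper opens to 85 mm and grips with 20 to 120 N. Pads are 22 mm wide; open, the fingers measure 114 mm over their backs; the gripper's body (76 mm by 85 mm) begins 54 mm behind the grasp point. The pads swing forward as they close: fully open they stand 13 mm farther back than shut.
Start: joints at [-1.241, 0.411, -0.013, 1.596, 0.006, 1.134, -0.082], TCP at [0.242, 0.576, 0.253] pointing down, gripper open.
Joint ranges: [-2.95, 2.95], [-0.29, 1.99], [-1.47, 1.44], [0.14, 2.54], [-1.03, 4.17], [0.13, 1.85], [-2.86, 2.86]. Speed limits (rad/s): [2.39, 2.39, 3.01, 3.01, 3.14, 3.14, 3.14].

## Interface

Orientations are given as a unit quaternion [w, x, y, z].
In Python, from workcell import r, viewer, close_job, finder gives the robot as it stands.
- The arm moves only by the tool send_rows, never from a script. Its argument "targets" is a list of rows, each an object of numbers: "ax", "ay", "az": the turn, a rotation vector about the world's x, y, z in degrees; "dx", "dy", "dz": the shift along the world's x, y, z in mm; "jaw": the closure, from -1 (fully open) to 1 (shut). In form: [{"ax": .., "ay": .., "az": .., "dx": .., "dy": .., "dz": .., "jaw": ..}, ...]. A call has 1 to 20 rows; each row shifts and turns the commanded pose from where the row before left it; what a row does not reach is not made up. A row lasts 1/10 s, in which the tool goes at most 50 mm and 8.59 degrees, less where a joint would pass 70% of its speed; a pose out of reach is approached as far as the arm can. A call is refused whole if a number of a shift passes 50 or a number of a turn 8.59, either way. A call with a gripper value outside its range is refused whole. The fingers move at their own pace and stop on an object; the grip force is fixed at half the most. Time passes only in rows, so rows that do not move let the fingers close. It gives the time, the measured TCP pose, the force, the opening and the grip force at its end, in the units of the state.
- r.get_obs(): the state, without advancing time (a new reading comes with each control period).
- viewer.snapshot(name): name is "side" or "top"; returns a dict with "img" (384x512x3 uint8, red, green, blue), "z_map" (384x512 float32, m along the optical axis (not along the pixel's ray), 0 where there is no reading), "vfov" (degrees; the focal length in pixels is half the picture's height over the tangent of half this angle, whatever the lens; pixels are square), "cx", "cy" (the principal point, pixels), "rvec" (rotation vector, rad) and "tvec" (3), from world to camera coordinates, as OpenCV has them. Camera axes: x right, y down, z forward; pixel columns grow to the right and rows downward; lengths in m; the calibration is good to about 2 mm. A picture is of the moment at which its call begins.
- close_job(): hands the job in; it is judged then, once.
Trained networks look in the newest picture that a camera, given by its name, has taken for a name from the list of things; names that differ only in an ending like _2 or _b are one class to them, and where a whole thing is asked for, a point or a joint stands for the part that bears it (a point fixed in the world has none). Each returns a list of dicts, best first, with "p" (0 to 1); they miss things now and then, are a little off and sometimes report something else, mostly with a low value. They report only what shows in the picture. A call takes as long as a camera call.
- finder.trace(name, camera): "mask" (384x512 bool, what is visible of it) and "box" ([centre column, centre row, width, height] in pixels, round what is visible of it).
- finder.tip_of(name, camera): "position" ([column, row] in pixels: a listed point, or the origin of a listed thing).
The state is a dict: "clock": time; "joints": joint angles; "joint_velocities": joint speeds; "joint_efforts": joint torques, N m; "tcp_pos": TCP position; "ee_rot": TCP orientation; "contact_force": force on the tool from outside, world axes, zero at the start; "ft_torque": the same for the moment, N m; "grip_width": opening from 0.0 (shut) to 1.0 (fully open); "finger_force": force on a finger pad.
Only numpy, scipy, OpenCV 4.12 (cv2) and the standard library are available. Lean on these libraries where they do the work, as an engineer would, in place of code of your own. Each camera call takes 0.05 s, during which the arm holds its last target. There are 200 camera calls.

## Task

Load the marking fixture: lift its hinged cover fully open, lay every loose bearing flat on the base plate, one to a nest, and nudge each back until its rim rests against both dowel pins of that nest (any nest will do). Then lower the cover gently, without letting it slam, until it is fully down on its stop, and only then turn the turnbutton fully across the cover's edge to lock it. Leave the other things on the bench where they are.

Things in the scene. Friction and masses are not known exactly. Their poses are not given: they have to be found in the camera images.
- fixture: fixed grey base plate 12 mm thick, x -75 to +70 mm, y +-175 mm; origin in the bench plane; x points from the open front to the hinge side, y left. Side rails 14 mm wide at y +-158 mm rise 40 mm above the bench. Three nests at y +90, 0, -90 mm, each two upright pins at x +22 mm, 40 mm apart along y. A bearing is home flat on the plate on the -x side of a pair, its rim touching both pins
- cover (a joint): flat aluminium frame with clear window, 135 mm deep, 326 wide, 8 thick, hinged at the fixture's far edge. Value in rad: 0 = shut on its stop, level, top 50 mm above the bench, clear of the bearings by 14 mm; 1.57 = upright; 1.75 = fully open, leaning back. Friction (0.4 N m) holds it wherever it is left; moving it takes 1 to 4 N at the bar
- cover_bar (a point): middle of the cover's handle: round black bar 12 mm in diameter, 140 mm long, parallel to the hinge, in the cover's plane, 40 mm beyond its free edge (held by two 10 mm arms 120 mm apart) and 175 mm from the hinge line. Shut, it overhangs the fixture's front, 46 mm above the bench
- cover_hinge (a point): middle of the cover's hinge line: fixture x +60 mm, y 0, 46 mm above the bench; its y axis lies along the hinge
- turnbutton (a joint): turnbutton at the fixture's right: flat steel arm 16 mm wide, 8 mm thick, reaching 53 mm from an upright pivot, 2.5 mm above the shut cover. Value in rad: 0 = points to the fixture's front (-x), clear of the cover; stop at -0.6 swung outward; 1.57 = stop, points left (+y) across the cover's edge. Turns clockwise from above as it grows; stays where left; about 1 N at the peg moves it
- turnbutton_peg (a point): centre of the top of the turnbutton's grip: a round upright black peg 14 mm in diameter and 34 mm high on the arm, 45 mm from the pivot; its top is 94 mm above the bench
- turnbutton_pivot (a point): pivot axis of the turnbutton, at the arm's underside: fixture x = -30 mm, y = -188 mm, 52 mm above the bench
- pin_1l (a point): foot of the left pin of the left nest, on its axis, on the base plate's top; the pin is 10 mm in diameter, 12 mm high
- pin_1r (a point): foot of the right pin of the left nest, on its axis, on the base plate's top; the pin is 10 mm in diameter, 12 mm high
- pin_2l (a point): foot of the left pin of the middle nest, on its axis, on the base plate's top; the pin is 10 mm in diameter, 12 mm high
- pin_2r (a point): foot of the right pin of the middle nest, on its axis, on the base plate's top; the pin is 10 mm in diameter, 12 mm high
- pin_3l (a point): foot of the left pin of the right nest, on its axis, on the base plate's top; the pin is 10 mm in diameter, 12 mm high
- pin_3r (a point): foot of the right pin of the right nest, on its axis, on the base plate's top; the pin is 10 mm in diameter, 12 mm high
- large_bearing_a: ball bearing, a plain steel ring 62 mm across and 16 mm high, lying flat; origin in the middle of its underside, z up. It is one of up to four loose bearings, of which two or three are present
- large_bearing_b: ball bearing, a plain steel ring 62 mm across and 16 mm high, lying flat; origin in the middle of its underside, z up. It is one of up to four loose bearings, of which two or three are present
- small_bearing_a: ball bearing, a plain steel ring 52 mm across and 16 mm high, lying flat; origin in the middle of its underside, z up. It is one of up to four loose bearings, of which two or three are present
- small_bearing_b: ball bearing, a plain steel ring 52 mm across and 16 mm high, lying flat; origin in the middle of its underside, z up. It is one of up to four loose bearings, of which two or three are present
- loose_gear: bystander: steel spur gear, 82 mm across, 29 mm high, origin under its centre
- loose_carburettor: bystander: carburettor, 88x146x78 mm, origin under its centre
- loose_filter: bystander: blue oil filter, 78 mm across, 86 mm high, origin under its centre

How it is judged:
On the way, in this order (a step that is already met when the one before it is completed fails the run):
1. the cover is lifted open (past 1 rad) (value of joint cover above 1 rad), for 0.2 s.
2. every bearing present lies flat in a nest against both its pins, the cover still open (((horizontal distance between large_bearing_a and pin_1l below 0.038 m and horizontal distance between large_bearing_a and pin_1r below 0.038 m) or (horizontal distance between large_bearing_a and pin_2l below 0.038 m and horizontal distance between large_bearing_a and pin_2r below 0.038 m) or (horizontal distance between large_bearing_a and pin_3l below 0.038 m and horizontal distance between large_bearing_a and pin_3r below 0.038 m)) and z of each of large_bearing_a, large_bearing_b, small_bearing_a, small_bearing_b in the frame of fixture below 0.016 m and ((horizontal distance between large_bearing_b and pin_1l below 0.038 m and horizontal distance between large_bearing_b and pin_1r below 0.038 m) or (horizontal distance between large_bearing_b and pin_2l below 0.038 m and horizontal distance between large_bearing_b and pin_2r below 0.038 m) or (horizontal distance between large_bearing_b and pin_3l below 0.038 m and horizontal distance between large_bearing_b and pin_3r below 0.038 m)) and ((horizontal distance between small_bearing_a and pin_1l below 0.033 m and horizontal distance between small_bearing_a and pin_1r below 0.033 m) or (horizontal distance between small_bearing_a and pin_2l below 0.033 m and horizontal distance between small_bearing_a and pin_2r below 0.033 m) or (horizontal distance between small_bearing_a and pin_3l below 0.033 m and horizontal distance between small_bearing_a and pin_3r below 0.033 m)) and ((horizontal distance between small_bearing_b and pin_1l below 0.033 m and horizontal distance between small_bearing_b and pin_1r below 0.033 m) or (horizontal distance between small_bearing_b and pin_2l below 0.033 m and horizontal distance between small_bearing_b and pin_2r below 0.033 m) or (horizontal distance between small_bearing_b and pin_3l below 0.033 m and horizontal distance between small_bearing_b and pin_3r below 0.033 m)) and value of joint cover above 0.5 rad), for 0.2 s.
3. the cover is fully down on its stop (value of joint cover below 0.03 rad), for 0.2 s.
4. the turnbutton is turned across the cover (value of joint turnbutton above 1.35 rad and value of joint cover below 0.03 rad), for 0.2 s.
At the end, for the whole second after the job is handed in: Every bearing present lies flat on the base plate in a nest of its own with its rim within 2 mm of both pins, at rest; the cover is shut (within 0.03 rad); the turnbutton stands across the cover (beyond 1.35 rad of its 1.57) (all of step 4 and ((horizontal distance between large_bearing_a and pin_1l below 0.038 m and horizontal distance between large_bearing_a and pin_1r below 0.038 m) or (horizontal distance between large_bearing_a and pin_2l below 0.038 m and horizontal distance between large_bearing_a and pin_2r below 0.038 m) or (horizontal distance between large_bearing_a and pin_3l below 0.038 m and horizontal distance between large_bearing_a and pin_3r below 0.038 m)) and z of each of large_bearing_a, large_bearing_b, small_bearing_a, small_bearing_b in the frame of fixture below 0.016 m and ((horizontal distance between large_bearing_b and pin_1l below 0.038 m and horizontal distance between large_bearing_b and pin_1r below 0.038 m) or (horizontal distance between large_bearing_b and pin_2l below 0.038 m and horizontal distance between large_bearing_b and pin_2r below 0.038 m) or (horizontal distance between large_bearing_b and pin_3l below 0.038 m and horizontal distance between large_bearing_b and pin_3r below 0.038 m)) and ((horizontal distance between small_bearing_a and pin_1l below 0.033 m and horizontal distance between small_bearing_a and pin_1r below 0.033 m) or (horizontal distance between small_bearing_a and pin_2l below 0.033 m and horizontal distance between small_bearing_a and pin_2r below 0.033 m) or (horizontal distance between small_bearing_a and pin_3l below 0.033 m and horizontal distance between small_bearing_a and pin_3r below 0.033 m)) and ((horizontal distance between small_bearing_b and pin_1l below 0.033 m and horizontal distance between small_bearing_b and pin_1r below 0.033 m) or (horizontal distance between small_bearing_b and pin_2l below 0.033 m and horizontal distance between small_bearing_b and pin_2r below 0.033 m) or (horizontal distance between small_bearing_b and pin_3l below 0.033 m and horizontal distance between small_bearing_b and pin_3r below 0.033 m)) and linear speed of each of large_bearing_a, large_bearing_b, small_bearing_a, small_bearing_b below 0.02 m/s); the robot touches nothing.
It fails at once if the cover slams: it closes faster than 1 rad/s (about 0.2 m/s at the bar) within the last 0.2 rad (value of joint cover below 0.2 rad and velocity of joint cover below -1 rad/s).
It fails at once if the turnbutton is turned in while the cover is not shut (value of joint turnbutton above 0.9 rad and value of joint cover above 0.1 rad).
It fails at once if a bystander object is moved more than 30 mm (distance of any of loose_gear, loose_carburettor, loose_filter from where it was at the start of the episode above 0.03 m).
Of large_bearing_a, large_bearing_b, small_bearing_a, small_bearing_b only 2 to 3 are there at a start; the rules pass over those that are not, and their reading is None.
At some moment in a run one of large_bearing_a, large_bearing_b, small_bearing_a, small_bearing_b may be knocked a few centimetres aside while the robot is not near it.
Once in a run the grip may slacken for a moment while it holds something.
It also fails if it takes over 210 s, if anything falls off the work surface, if the arm or the gripper's body presses on something with over 40 N, if the wrist force passes 120 N, or if a joint passes its speed limit or range.

## Working session

There is one attempt and no reset: what is moved stays moved. The work goes in short steps, Python scripts to look and compute and a tool call to move; the robot and the scene stay as the last step left them, time stands still between calls to the robot, and variables do not carry over. Pictures are saved under pics/ and viewed, at most 14 in all, crops included, and the job is handed in when it is done.

Besides the shell and the picture viewer there is one more tool, called as name(argument=value, ...) on one line, values as JSON. send_rows: Moves the arm, as the interface text tells. Its arguments: {"type":"object","properties":{"targets":{"type":"array"}},"required":["targets"]}

```bash
mkdir -p pics
cat > h.py <<'E'
import numpy as np, cv2
from workcell import r, viewer, close_job, finder
def snap(n, save=None):
    s=viewer.snapshot(n)
    if save: cv2.imwrite('pics/'+save+'.png', s['img'][...,::-1])
    s['f']=192/np.tan(np.radians(s['vfov'])/2); s['R']=cv2.Rodrigues(np.array(s['rvec'],float))[0]; s['t']=np.array(s['tvec'],float).ravel()
    return s
def ray(s,u,v):
    d=np.array([(u-s['cx'])/s['f'],(v-s['cy'])/s['f'],1.]); return s['R'].T@d, -s['R'].T@s['t']
def atz(s,u,v,z):
    d,c=ray(s,u,v); return c+d*(z-c[2])/d[2]
def dep(s,u,v):
    d,c=ray(s,u,v); k=s['z_map'][int(round(v)),int(round(u))]; return c+d*k
def cloud(s,m):
    v,u=np.nonzero(m&(s['z_map']>0)); k=s['z_map'][v,u]
    p=np.c_[(u-s['cx'])/s['f']*k,(v-s['cy'])/s['f']*k,k]; return (p-s['t'])@s['R']
def proj(s,P):
    q=s['R']@np.array(P,float)+s['t']; return q[:2]/q[2]*s['f']+[s['cx'],s['cy']]
E
cat > a.py <<'E'
from h import *
np.set_printoptions(precision=3,suppress=True)
o=r.get_obs(); print(o['clock'],o['tcp_pos'],o['ee_rot'],o['contact_force'],o['grip_width'])
for c in ('top','side'):
    s=snap(c,c+'0'); print(c,'cam',-s['R'].T@s['t'], s['R'][2], s['f'])
    for n,z in [('cover_bar',.046),('cover_hinge',.046),('turnbutton_peg',.094),('turnbutton_pivot',.052),('fixture',0),('large_bearing_a',0),('small_bearing_a',0),('loose_gear',0),('loose_carburettor',0),('loose_filter',0),('pin_1l',.012),('pin_2l',.012),('pin_3r',.012)]:
        print(n,[(round(d['p'],2),np.round(d['position']),atz(s,*d['position'],z)) for d in finder.tip_of(n,c)[:4]])
E
python3 a.py
```

```text
0.0 [0.242 0.576 0.252] [-0.     0.198  0.98  -0.001] [-0.974  0.401 -0.736] 1.0017627221600003
top cam [0.295 0.093 1.609] [ 0.14  -0.062 -0.988] 490.7147615706848
cover_bar [(0.59, array([276., 216.]), array([ 0.43 , -0.074,  0.046])), (0.25, array([341., 200.]), array([ 0.476, -0.29 ,  0.046]))]
cover_hinge [(0.59, array([272., 166.]), array([ 0.592, -0.068,  0.046]))]
turnbutton_peg [(0.56, array([338., 201.]), array([ 0.467, -0.267,  0.094]))]
turnbutton_pivot []
fixture [(0.81, array([270., 184.]), array([ 0.539, -0.062, -0.   ]))]
large_bearing_a [(0.79, array([364., 185.]), array([ 0.531, -0.381,  0.   ])), (0.76, array([164., 224.]), array([0.414, 0.287, 0.   ]))]
small_bearing_a [(0.68, array([352., 222.]), array([ 0.406, -0.333,  0.   ]))]
loose_gear [(0.62, array([114., 209.]), array([0.467, 0.447, 0.   ]))]
loose_carburettor [(0.74, array([110., 168.]), array([0.602, 0.462, 0.   ])), (0.43, array([237., 180.]), array([0.554, 0.046, 0.   ]))]
loose_filter []
pin_1l [(0.92, array([239., 178.]), array([0.561, 0.038, 0.012])), (0.68, array([106., 170.]), array([0.594, 0.47 ,
[... 619 characters left out ...]
), (0.52, array([210., 191.]), array([0.433, 0.292, 0.   ])), (0.29, array([277., 249.]), array([ 0.537, -0.176,  0.   ])), (0.2, array([264., 240.]), array([ 0.516, -0.114,  0.   ]))]
small_bearing_a [(0.63, array([252., 286.]), array([ 0.413, -0.325,  0.   ]))]
loose_gear [(0.76, array([209., 174.]), array([0.461, 0.45 , 0.   ]))]
loose_carburettor [(0.56, array([236., 165.]), array([ 0.593,  0.513, -0.   ]))]
loose_filter [(0.97, array([364., 303.]), array([ 0.659, -0.475,  0.   ]))]
pin_1l [(0.55, array([259., 214.]), array([0.546, 0.028, 0.012]))]
pin_2l []
pin_3r [(0.67, array([284., 244.]), array([ 0.559, -0.172,  0.012])), (0.16, array([267., 231.]), array([ 0.538, -0.084,  0.012]))]
```

```bash
python3 - <<'E'
import cv2
a=cv2.imread('pics/top0.png')[120:300,50:450]; cv2.imwrite('pics/t1.png',cv2.resize(a,None,fx=2,fy=2,interpolation=cv2.INTER_CUBIC))
a=cv2.imread('pics/side0.png')[130:330,130:430]; cv2.imwrite('pics/s1.png',cv2.resize(a,None,fx=2.5,fy=2.5,interpolation=cv2.INTER_CUBIC))
E
cat > b.py <<'E'
from h import *
np.set_printoptions(precision=3,suppress=True)
s=snap('top')
# large steel rings / cover geometry from masks + depth
for n in ('cover_bar','turnbutton_peg','fixture','large_bearing_a','small_bearing_a'):
    for d in finder.trace(n,'top')[:3]:
        p=cloud(s,d['mask']); print(n,round(d['p'],2),np.round(d['box']),len(p),np.median(p,0),np.percentile(p,2,axis=0),np.percentile(p,98,axis=0))
        if n=='cover_bar':
            q=p[np.abs(p[:,2]-.05)<.015][:,:2]; print(cv2.minAreaRect(q.astype(np.float32)*1000))
E
python3 b.py
```

```text
cover_bar 0.77 [275. 194. 105.  54.] 4165 [ 0.521 -0.064  0.065] [ 0.422 -0.223  0.049] [0.588 0.087 0.09 ]
((538.32861328125, -67.4940185546875), (107.16975402832031, 323.87811279296875), 1.294389247894287)
turnbutton_peg 0.44 [335. 195.  19.  16.] 124 [ 0.494 -0.262  0.062] [ 0.465 -0.283  0.004] [ 0.522 -0.248  0.096]
fixture 0.66 [282. 192. 126.  62.] 4863 [ 0.514 -0.065  0.063] [ 0.423 -0.257  0.006] [0.588 0.099 0.09 ]
large_bearing_a 0.56 [164. 224.  18.  20.] 276 [0.419 0.284 0.015] [ 0.391  0.253 -0.004] [0.449 0.313 0.022]
large_bearing_a 0.55 [364. 183.  21.  22.] 243 [ 0.54  -0.367  0.015] [ 0.511 -0.398 -0.002] [ 0.569 -0.34   0.021]
small_bearing_a 0.67 [352. 222.  12.  15.] 158 [ 0.412 -0.321  0.015] [ 0.389 -0.346  0.003] [ 0.435 -0.297  0.025]
small_bearing_a 0.34 [166. 223.  17.  20.] 254 [0.419 0.281 0.015] [ 0.391  0.253 -0.002] [0.449 0.309 0.023]
```

View pics/t1.png

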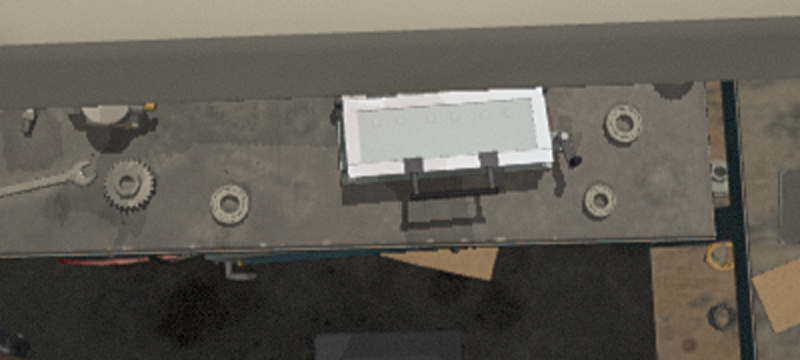

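View pics/s1.png

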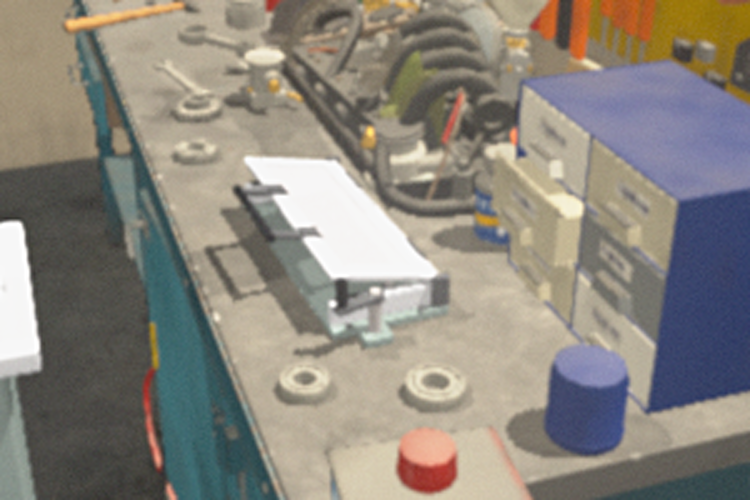

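```bash
cat > c.py <<'E'
from h import *
np.set_printoptions(precision=3,suppress=True)
for c in ('top','side'):
    s=snap(c)
    d=finder.trace('cover_bar',c)[0]; p=cloud(s,d['mask']); img=s['img'].astype(int)
    v,u=np.nonzero(d['mask']&(s['z_map']>0)); b=img[v,u].sum(1)
    q=p[(b>450)]; 
    for _ in range(4):
        m=q.mean(0); n=np.linalg.svd(q-m,full_matrices=False)[2][2]; e=np.abs((q-m)@n); q=q[e<max(.006,np.median(e)*2.5)]
    n*=np.sign(n[2]); print(c,len(q),'plane',m,n,'tilt',np.arctan2(np.hypot(*n[:2]),n[2]),'yaw',np.degrees(np.arctan2(-n[1],-n[0])), np.percentile(q,[1,99],axis=0))
    R=cv2.minAreaRect((q[:,:2]*1000).astype(np.float32)); print(R)
    for k in finder.tip_of('cover_bar',c): 
        dd,cc=ray(s,*k['position']); h=m+n*(-.004); print('bar',k['p'],cc+dd*(((h-cc)@n)/(dd@n)), dep(s,*k['position']))
    dk=p[b<150]; print('dark',len(dk)); e=(dk-m)@n; dk=dk[np.abs(e)<.02]; print(dk.mean(0) if len(dk) else 0, np.percentile(dk,[5,50,95],axis=0) if len(dk) else 0)
s=snap('top'); print('top strip', dep(s,250,100),dep(s,250,140),dep(s,270,155))
E
python3 c.py
```

```text
top 3435 plane [ 0.527 -0.064  0.064] [0.223 0.013 0.975] tilt 0.22547240063643917 yaw -176.79087183549484 [[ 0.46  -0.227  0.047]
 [ 0.59   0.092  0.082]]
((529.3425903320312, -68.25460815429688), (134.26670837402344, 326.7217712402344), 3.158795118331909)
bar 0.76 [ 0.43  -0.079  0.082] [ 0.429 -0.078  0.092]
dark 131
[ 0.423 -0.072  0.09 ] [[ 0.417 -0.134  0.084]
 [ 0.424 -0.071  0.09 ]
 [ 0.43  -0.011  0.095]]
side 1929 plane [ 0.528 -0.088  0.064] [0.218 0.012 0.976] tilt 0.22055915509088858 yaw -176.9096384984225 [[ 0.456 -0.232  0.049]
 [ 0.6    0.092  0.081]]
((516.460693359375, -69.26904296875), (164.19297790527344, 333.6403503417969), 3.5687015056610107)
bar 0.45 [0.432 0.291 0.077] [0.457 0.429 0.018]
dark 0
0 0
top strip [0.337 0.085 1.483] [0.327 0.085 1.48 ] [0.327 0.078 1.461]
```

send_rows(targets=[{"dx": 9, "dy": -33, "az": -3.2, "jaw": 0.2}, {"dx": 9, "dy": -33, "az": -3.2, "jaw": 0.2}, {"dx": 9, "dy": -33, "az": -3.2, "jaw": 0.2}, {"dx": 9, "dy": -33, "az": -3.2, "jaw": 0.2}, {"dx": 9, "dy": -33, "az": -3.2, "jaw": 0.2}, {"dx": 9, "dy": -33, "az": -3.2, "jaw": 0.2}, {"dx": 9, "dy": -33, "az": -3.2, "jaw": 0.2}, {"dx": 9, "dy": -33, "az": -3.2, "jaw": 0.2}, {"dx": 9, "dy": -33, "az": -3.2, "jaw": 0.2}, {"dx": 9, "dy": -33, "az": -3.2, "jaw": 0.2}, {"dx": 9, "dy": -33, "az": -3.2, "jaw": 0.2}, {"dx": 9, "dy": -33, "az": -3.2, "jaw": 0.2}, {"dx": 9, "dy": -33, "az": -3.2, "jaw": 0.2}, {"dx": 9, "dy": -33, "az": -3.2, "jaw": 0.2}, {"dx": 9, "dy": -33, "az": -3.2, "jaw": 0.2}, {"dx": 9, "dy": -33, "az": -3.2, "jaw": 0.2}, {"dx": 9, "dy": -33, "az": -3.2, "jaw": 0.2}, {"dx": 9, "dy": -33, "az": -3.2, "jaw": 0.2}, {"dx": 9, "dy": -33, "az": -3.2, "jaw": 0.2}, {"dx": 9, "dy": -22, "az": -3.2, "jaw": 0.2}])

```text
validation failed for argument at $.ta...
```

send_rows(targets=[{"ax": 0, "ay": 0, "az": -3.2, "dx": 9, "dy": -33, "dz": 0, "jaw": 0.2}])

```text
clock: 2.15
tcp_pos: [0.2487, 0.5461, 0.2528]
ee_rot: [-0.001, 0.223, 0.975, 0.001]
contact_force: [0.5, 0.0, 0.6]
grip_width: 0.855
finger_force: 0.0
```

send_rows(targets=[{"ax": 0, "ay": 0, "az": -4.3, "dx": 12.5, "dy": -44, "dz": 0, "jaw": 0.2}, {"ax": 0, "ay": 0, "az": -4.3, "dx": 12.5, "dy": -44, "dz": 0, "jaw": 0.2}, {"ax": 0, "ay": 0, "az": -4.3, "dx": 12.5, "dy": -44, "dz": 0, "jaw": 0.2}, {"ax": 0, "ay": 0, "az": -4.3, "dx": 12.5, "dy": -44, "dz": 0, "jaw": 0.2}, {"ax": 0, "ay": 0, "az": -4.3, "dx": 12.5, "dy": -44, "dz": 0, "jaw": 0.2}, {"ax": 0, "ay": 0, "az": -4.3, "dx": 12.5, "dy": -44, "dz": 0, "jaw": 0.2}, {"ax": 0, "ay": 0, "az": -4.3, "dx": 12.5, "dy": -44, "dz": 0, "jaw": 0.2}, {"ax": 0, "ay": 0, "az": -4.3, "dx": 12.5, "dy": -44, "dz": 0, "jaw": 0.2}, {"ax": 0, "ay": 0, "az": -4.3, "dx": 12.5, "dy": -44, "dz": 0, "jaw": 0.2}, {"ax": 0, "ay": 0, "az": -4.3, "dx": 12.5, "dy": -44, "dz": 0, "jaw": 0.2}, {"ax": 0, "ay": 0, "az": -4.3, "dx": 12.5, "dy": -44, "dz": 0, "jaw": 0.2}, {"ax": 0, "ay": 0, "az": -4.3, "dx": 12.5, "dy": -44, "dz": 0, "jaw": 0.2}, {"ax": 0, "ay": 0, "az": -4.3, "dx": 12.5, "dy": -44, "dz": 0, "jaw": 0.2}, {"ax": 0, "ay": 0, "az": -4.3, "dx": 12.5, "dy": -44, "dz": 0, "jaw": 0.2}, {"ax": 0, "ay": 0, "az": 0, "dx": 0, "dy": 0, "dz": -30, "jaw": 0.2}])

```text
clock: 3.65
tcp_pos: [0.4295, -0.0786, 0.2263]
ee_rot: [0.004, 0.687, 0.727, 0.003]
contact_force: [0.6, 1.1, -1.0]
grip_width: 0.395
finger_force: 0.0
```

Run:
```python
from h import *
s=snap('side'); a=s['img'][140:300,170:370,::-1]; cv2.imwrite('pics/s2.png',cv2.resize(a,None,fx=3,fy=3,interpolation=cv2.INTER_CUBIC))
print(r.get_obs()['tcp_pos'],r.get_obs()['ee_rot'],r.get_obs()['joints'])
```

```text
[ 0.42547547 -0.07522957  0.22037813] [ 2.46604434e-05  6.85030953e-01  7.28513746e-01 -5.60813611e-04] [-0.51267523  0.1141526   0.63235634  2.11014969 -0.08222171  0.94146447
  0.22658436]
```

View pics/s2.png

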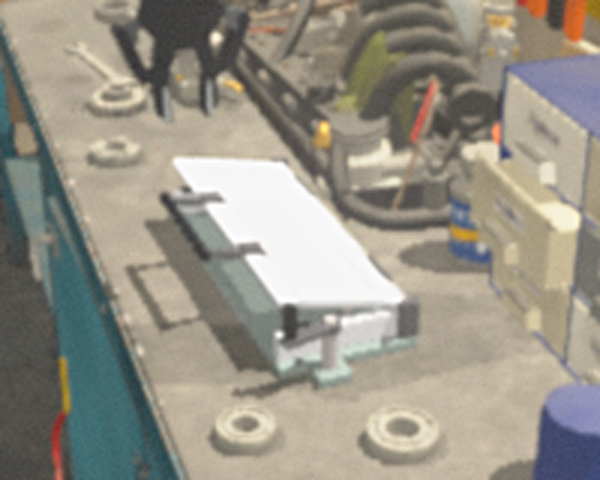

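send_rows(targets=[{"ax": 0, "ay": 0, "az": 0, "dx": -1, "dy": 1, "dz": -30, "jaw": 0.2}, {"ax": 0, "ay": 0, "az": 0, "dx": 0, "dy": 0, "dz": -30, "jaw": 0.2}, {"ax": 0, "ay": 0, "az": 0, "dx": 0, "dy": 0, "dz": -30, "jaw": 0.2}, {"ax": 0, "ay": 0, "az": 0, "dx": 0, "dy": 0, "dz": -20, "jaw": 0.2}, {"ax": 0, "ay": 0, "az": 0, "dx": 0, "dy": 0, "dz": -12, "jaw": 0.2}, {"ax": 0, "ay": 0, "az": 0, "dx": 0, "dy": 0, "dz": -10, "jaw": 0.2}, {"ax": 0, "ay": 0, "az": 0, "dx": 0, "dy": 0, "dz": 0, "jaw": 0.2}, {"ax": 0, "ay": 0, "az": 0, "dx": 0, "dy": 0, "dz": 0, "jaw": 1}, {"ax": 0, "ay": 0, "az": 0, "dx": 0, "dy": 0, "dz": 0, "jaw": 1}, {"ax": 0, "ay": 0, "az": 0, "dx": 0, "dy": 0, "dz": 0, "jaw": 1}, {"ax": 0, "ay": 0, "az": 0, "dx": 0, "dy": 0, "dz": 0, "jaw": 1}])

```text
clock: 4.8
tcp_pos: [0.423, -0.0719, 0.0915]
ee_rot: [-0.002, 0.683, 0.73, -0.001]
contact_force: [-5.5, -1.2, 0.6]
grip_width: 0.115
finger_force: 58.4
```

send_rows(targets=[{"ax": 0, "ay": 0, "az": 0, "dx": 5, "dy": 0.3, "dz": 17, "jaw": 1}, {"ax": 0, "ay": 0, "az": 0, "dx": 6, "dy": 0.4, "dz": 16, "jaw": 1}, {"ax": 0, "ay": 0, "az": 0, "dx": 8, "dy": 0.5, "dz": 15.5, "jaw": 1}, {"ax": 0, "ay": 0, "az": 0, "dx": 9.5, "dy": 0.5, "dz": 14.5, "jaw": 1}, {"ax": 0, "ay": 0, "az": 0, "dx": 11, "dy": 0.6, "dz": 13.5, "jaw": 1}, {"ax": 0, "ay": 0, "az": 0, "dx": 12, "dy": 0.7, "dz": 12.5, "jaw": 1}])

```text
clock: 5.4
tcp_pos: [0.4702, -0.0691, 0.1802]
ee_rot: [-0.006, 0.684, 0.73, -0.004]
contact_force: [-19.5, -0.7, 11.7]
grip_width: 0.114
finger_force: 58.6
```

send_rows(targets=[{"ax": 0, "ay": 0, "az": 0, "dx": 10, "dy": 0.7, "dz": 12.5, "jaw": 1}, {"ax": 0, "ay": 0, "az": 0, "dx": 13, "dy": 0.8, "dz": 11, "jaw": 1}, {"ax": 0, "ay": 0, "az": 0, "dx": 15, "dy": 0.9, "dz": 9, "jaw": 1}])

```text
clock: 5.7
tcp_pos: [0.5129, -0.0666, 0.2136]
ee_rot: [-0.002, 0.683, 0.73, -0.001]
contact_force: [-2.3, -1.0, -7.4]
grip_width: 0.109
finger_force: 58.6
```

send_rows(targets=[{"ax": 0, "ay": 0, "az": 0, "dx": 15, "dy": 0.9, "dz": 7, "jaw": 1}, {"ax": 0, "ay": 0, "az": 0, "dx": 16, "dy": 0.9, "dz": 5, "jaw": 1}, {"ax": 0, "ay": 0, "az": 0, "dx": 17, "dy": 1, "dz": 3.5, "jaw": 1}, {"ax": 0, "ay": 0, "az": 0, "dx": 17, "dy": 1, "dz": 1, "jaw": 1}])

```text
clock: 6.1
tcp_pos: [0.5799, -0.0627, 0.2318]
ee_rot: [-0.0, 0.683, 0.73, 0.001]
contact_force: [-4.3, 0.6, 14.5]
grip_width: 0.113
finger_force: 64.0
```

send_rows(targets=[{"ax": 0, "ay": 0, "az": 0, "dx": 17, "dy": 1, "dz": 1, "jaw": 1}, {"ax": 0, "ay": 0, "az": 0, "dx": 12, "dy": 0.7, "dz": -0.5, "jaw": 1}, {"ax": 0, "ay": 0, "az": 0, "dx": 8, "dy": 0.5, "dz": -1, "jaw": 1}])

```text
clock: 6.4
tcp_pos: [0.6174, -0.0606, 0.2306]
ee_rot: [0.001, 0.683, 0.73, 0.001]
contact_force: [-2.6, 0.9, 8.8]
grip_width: 0.109
finger_force: 63.5
```

Run:
```python
from h import *
o=r.get_obs();print(o['tcp_pos'],o['contact_force'])
s=snap('side'); a=s['img'][140:300,170:370,::-1]; cv2.imwrite('pics/s3.png',cv2.resize(a,None,fx=3,fy=3,interpolation=cv2.INTER_CUBIC))
```

```text
[ 0.61741123 -0.06056219  0.23063581] [-2.60786729  0.93344891  8.81138925]
```

View pics/s3.png

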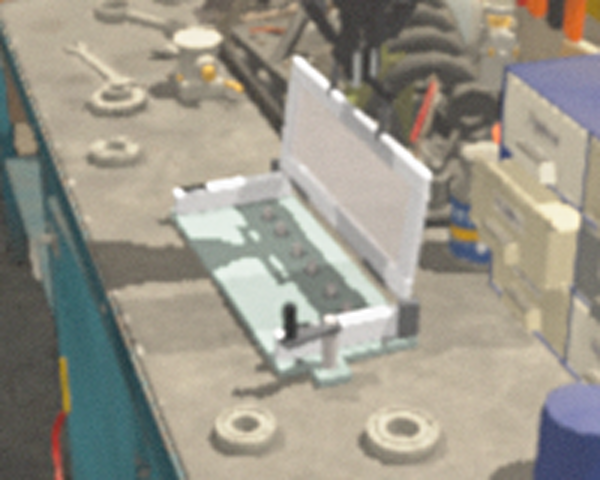

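send_rows(targets=[{"ax": 0, "ay": 0, "az": 0, "dx": 6, "dy": 0.3, "dz": -1, "jaw": 1}, {"ax": 0, "ay": 0, "az": 0, "dx": 4, "dy": 0.2, "dz": -0.5, "jaw": 1}, {"ax": 0, "ay": 0, "az": 0, "dx": 0, "dy": 0, "dz": 0, "jaw": 1}])

```text
clock: 6.75
tcp_pos: [0.6248, -0.06, 0.2289]
ee_rot: [-0.002, 0.683, 0.73, -0.001]
contact_force: [-11.7, 1.7, 11.7]
grip_width: 0.108
finger_force: 64.7
```

send_rows(targets=[{"ax": 0, "ay": 0, "az": 0, "dx": -1, "dy": 0, "dz": 0, "jaw": 0.2}, {"ax": 0, "ay": 0, "az": 0, "dx": 0, "dy": 0, "dz": 0, "jaw": 0.2}, {"ax": 0, "ay": 0, "az": 0, "dx": 0, "dy": 0, "dz": 15, "jaw": 0.2}, {"ax": 0, "ay": 0, "az": 0, "dx": 0, "dy": 0, "dz": 30, "jaw": 0.2}, {"ax": 0, "ay": 0, "az": 0, "dx": -10, "dy": -10, "dz": 25, "jaw": -1}, {"ax": 0, "ay": 0, "az": 6, "dx": -20, "dy": -30, "dz": 0, "jaw": -1}, {"ax": 0, "ay": 0, "az": 6, "dx": -20, "dy": -30, "dz": 0, "jaw": -1}, {"ax": 0, "ay": 0, "az": 6, "dx": -20, "dy": -30, "dz": 0, "jaw": -1}, {"ax": 0, "ay": 0, "az": 6, "dx": -20, "dy": -30, "dz": 0, "jaw": -1}, {"ax": 0, "ay": 0, "az": 6, "dx": -20, "dy": -30, "dz": 0, "jaw": -1}, {"ax": 0, "ay": 0, "az": 6, "dx": -20, "dy": -30, "dz": 0, "jaw": -1}, {"ax": 0, "ay": 0, "az": 6, "dx": -20, "dy": -30, "dz": 0, "jaw": -1}, {"ax": 0, "ay": 0, "az": 6, "dx": -20, "dy": -30, "dz": 0, "jaw": -1}, {"ax": 0, "ay": 0, "az": 6, "dx": -20, "dy": -30, "dz": 0, "jaw": -1}, {"ax": 0, "ay": 0, "az": 6, "dx": 0, "dy": -20, "dz": 0, "jaw": -1}])

```text
clock: 8.25
tcp_pos: [0.4326, -0.3632, 0.2992]
ee_rot: [0.001, 0.227, 0.974, -0.001]
contact_force: [0.1, -0.0, 0.0]
grip_width: 0.998
finger_force: 0.0
```

```bash
cat > d.py <<'E'
from h import *
np.set_printoptions(precision=3,suppress=True)
o=r.get_obs();print(o['clock'],o['tcp_pos'],o['joints'],o['contact_force'])
O=np.array([.534,-.067]); 
for c in ('top','side'):
    s=snap(c,c+'4')
    for n in ('pin_1l','pin_1r','pin_2l','pin_2r','pin_3l','pin_3r','cover_hinge','turnbutton_peg'):
        print(c,n,[(round(d['p'],2),atz(s,*d['position'],dict(c=.046,t=.094).get(n[0],.012))) for d in finder.tip_of(n,c)[:3]])
    for n in ('large_bearing_a','small_bearing_a'):
        print(c,n,[(round(d['p'],2),atz(s,*d['position'],0)) for d in finder.tip_of(n,c)[:4]])
        for d in finder.trace(n,c)[:4]:
            p=cloud(s,d['mask']); p=p[(p[:,2]>.009)&(p[:,2]<.024)]
            if len(p)>40: print('  mask',round(d['p'],2),cv2.minEnclosingCircle((p[:,:2]*1000).astype(np.float32)),(p.max(0)+p.min(0))/2, np.median(p[:,2]))
E
python3 d.py
```

```text
8.25 [ 0.433 -0.363  0.299] [ 0.175  0.29   0.556  1.714 -0.163  1.182  1.887] [ 0.071 -0.015  0.032]
top pin_1l [(0.75, array([0.556, 0.03 , 0.012]))]
top pin_1r [(0.77, array([ 0.557, -0.005,  0.012])), (0.64, array([ 0.518, -0.265,  0.012]))]
top pin_2l [(0.55, array([ 0.555, -0.047,  0.012]))]
top pin_2r [(0.77, array([ 0.563, -0.088,  0.012])), (0.61, array([ 0.552, -0.047,  0.012]))]
top pin_3l [(0.76, array([ 0.567, -0.138,  0.012])), (0.59, array([ 0.553, -0.05 ,  0.012])), (0.48, array([ 0.539, -0.061,  0.012]))]
top pin_3r [(0.98, array([ 0.562, -0.175,  0.012]))]
top cover_hinge [(0.57, array([ 0.598, -0.072,  0.046])), (0.38, array([ 0.471, -0.286,  0.046]))]
top turnbutton_peg [(0.6, array([ 0.47 , -0.265,  0.094]))]
top large_bearing_a [(0.61, array([ 0.543, -0.378,  0.   ])), (0.6, array([0.416, 0.284, 0.   ]))]
  mask 0.8 ((420.49835205078125, 282.29290771484375), 30.974328994750977) [0.42  0.282 0.016] 0.015767202060150358
  mask 0.68 ((540.62060546875, -368.2297058105469), 32.214778900146484) [ 0.539 -0.369  0.016] 0.015133835297206357
top small_bearing_a [(0.58, ar
[... 836 characters left out ...]
7, 0.313, 0.   ])), (0.25, array([0.55 , 0.065, 0.   ]))]
  mask 0.95 ((539.6839599609375, -369.55206298828125), 33.168548583984375) [ 0.541 -0.37   0.014] 0.014442662633651142
  mask 0.68 ((419.59100341796875, 281.74566650390625), 35.77812194824219) [0.421 0.281 0.015] 0.014853647660637785
  mask 0.44 ((515.1167602539062, -83.20899200439453), 191.68482971191406) [ 0.53  -0.089  0.016] 0.012183480049010618
side small_bearing_a [(0.68, array([ 0.413, -0.321,  0.   ]))]
  mask 0.76 ((412.2290344238281, -321.8688049316406), 27.84393310546875) [ 0.413 -0.322  0.014] 0.014418173265761385
  mask 0.7 ((532.19970703125, -82.57589721679688), 194.2138671875) [ 0.583 -0.09   0.016] 0.012183796721879222
```

Run:
```python
from h import *
np.set_printoptions(precision=4,suppress=True)
for c in ('top','side'):
    P=np.vstack([cloud(s,np.ones((384,512),bool)) for s in [snap(c) for _ in range(3)]])
    O=np.array([.534,-.067]);a=np.radians(3.2)
    X=(P[:,:2]-O)@np.array([[np.cos(a),-np.sin(a)],[np.sin(a),np.cos(a)]]); z=P[:,2]
    k=(abs(X[:,0])<.085)&(abs(X[:,1])<.18)
    for sg in (1,-1):
        q=X[k&(z>.034)&(z<.046)&(abs(X[:,1]-sg*.158)<.014)&(X[:,0]<.045)&(X[:,0]>-.06)]
        if len(q)>20: print(c,'rail',sg,len(q),np.median(q,0),'slope',np.polyfit(q[:,0],q[:,1],1)[0],q.min(0),q.max(0))
    for lo,hi in ((-.14,-.1),(-.06,.06),(.1,.14),(-.14,.14)):
        q=X[(z>.007)&(z<.017)&(X[:,1]>lo)&(X[:,1]<hi)&(X[:,0]>-.1)&(X[:,0]<-.05)]
        if len(q): print(c,'front',lo,len(q),np.percentile(q[:,0],[0,2,5]))
    for y in (.11,.07,.02,-.02,-.07,-.11):
        q=X[(z>.0165)&(z<.03)&(abs(X[:,1]-y)<.012)&(abs(X[:,0]-.022)<.014)]
        if len(q): print(c,'pin',y,len(q),q.mean(0),z[(z>.0165)&(z<.03)&(abs(X[:,1]-y)<.012)&(abs(X[:,0]-.022)<.014)].max())
    s_=snap(c)
s=snap('top');a=s['img'][150:240,210:370,::-1]; cv2.imwrite('pics/t4.png',cv2.resize(a,None,fx=5,fy=5,interpolation=cv2.INTER_CUBIC))
print(210,150)
for x,y in [(22,y) for y in (110,70,20,-20,-70,-110)]+[(-75,-175),(-75,175)]:
    aa=np.radians(3.2); w=[.534+(x*np.cos(aa)-y*np.sin(aa))/1e3,-.067+(x*np.sin(aa)+y*np.cos(aa))/1e3,.024 if x>0 else .012]; print(x,y,(proj(s,w)-[210,150])*5)
```

```text
top rail 1 370 [-0.0067  0.1575] slope 0.0061461087349320865 [-0.0578  0.1506] [0.045  0.1647]
top rail -1 388 [-0.0061 -0.1578] slope 0.0030382634403445775 [-0.0593 -0.1657] [ 0.045  -0.1496]
top front -0.14 231 [-0.0995 -0.0867 -0.0755]
top front -0.06 742 [-0.0992 -0.0883 -0.0761]
top front 0.1 261 [-0.0984 -0.0911 -0.0767]
top front -0.14 1734 [-0.0995 -0.0893 -0.0761]
top pin 0.11 47 [0.0223 0.1095] 0.02987790930694841
top pin 0.07 53 [0.0226 0.07  ] 0.029507112622801805
top pin 0.02 47 [0.0201 0.0204] 0.029988851044484757
top pin -0.02 53 [ 0.0209 -0.0184] 0.029010080348250204
top pin -0.07 46 [ 0.0211 -0.0703] 0.029750653283594015
top pin -0.11 51 [ 0.022  -0.1098] 0.028595785441534353
side rail 1 234 [-0.0188  0.1538] slope 0.017050181123874127 [-0.0598  0.1453] [0.0264 0.1673]
side rail -1 243 [ 0.0162 -0.1606] slope -0.050663903513426305 [-0.0494 -0.1687] [ 0.0444 -0.1484]
side front -0.14 148 [-0.0758 -0.0748 -0.0747]
side front -0.06 499 [-0.0761 -0.0755 -0.0748]
side front 0.1 139 [-0.0761 -0.0757 -0.0754]
side front -0.14 1130 [-0.0761 -0.0755 -0.0748]
side pin 0.11 26 [0.0217 0.1072] 0.025792022873772164
side pin 0.07 28 [0.0208 0.0672] 0.027101879260683838
side pin 0.02 24 [0.0221 0.0172] 0.02725867339808245
side pin -0.02 27 [ 0.0211 -0.0216] 0.027627742420717215
side pin -0.07 34 [ 0.0216 -0.0724] 0.02623703315796746
side pin -0.11 35 [ 0.0219 -0.1118] 0.026618708661834405
210 150
22 110 [138.3052 152.1794]
22 70 [199.1613 147.7323]
22 20 [274.9341 142.195 ]
22 -20 [335.3158 137.7825]
22 -70 [410.4989 132.2884]
22 -110 [470.4116 127.9102]
-75 -175 [578.7335 268.021 ]
-75 175 [ 50.0946 308.9199]
```

View pics/t4.png

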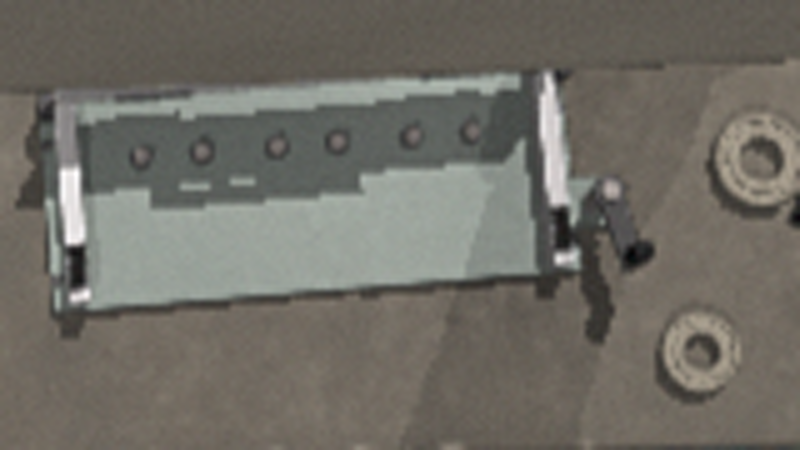

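send_rows(targets=[{"ax": 0, "ay": 0, "az": 6, "dx": -5, "dy": 10, "dz": -40, "jaw": -0.65}, {"ax": 0, "ay": 0, "az": 6, "dx": -5, "dy": 10, "dz": -40, "jaw": -0.65}, {"ax": 0, "ay": 0, "az": 6, "dx": -5, "dy": 10, "dz": -40, "jaw": -0.65}, {"ax": 0, "ay": 0, "az": 6, "dx": -6, "dy": 11, "dz": -40, "jaw": -0.65}, {"ax": 0, "ay": 0, "az": 5.5, "dx": 0, "dy": 0, "dz": -40, "jaw": -0.65}, {"ax": 0, "ay": 0, "az": 0, "dx": 0, "dy": 0, "dz": -30, "jaw": -0.65}, {"ax": 0, "ay": 0, "az": 0, "dx": 0, "dy": 0, "dz": -25, "jaw": -0.65}, {"ax": 0, "ay": 0, "az": 0, "dx": 0, "dy": 0, "dz": -10, "jaw": -0.65}, {"ax": 0, "ay": 0, "az": 0, "dx": 0, "dy": 0, "dz": 0, "jaw": -0.65}])

```text
clock: 10.9
tcp_pos: [0.414, -0.3186, 0.0313]
ee_rot: [-0.001, -0.029, 1.0, 0.001]
contact_force: [-0.4, -0.0, 0.9]
grip_width: 0.823
finger_force: 0.0
```

```bash
cat > e.py <<'E'
from h import *
np.set_printoptions(precision=4,suppress=True)
import sys
s=snap('side'); o=r.get_obs(); print(o['clock'],o['tcp_pos'],o['ee_rot'],o['contact_force'],o['joints'][6]); t=np.array(o['tcp_pos'])
# finger points near the tcp
P=cloud(s,np.ones((384,512),bool)); k=(abs(P[:,0]-t[0])<.03)&(abs(P[:,1]-t[1])<.07)
for y in np.arange(-.07,.075,.01):
    q=P[k&(abs(P[:,1]-t[1]-y)<.005)&(P[:,2]>.02)]; print(round(y,3),len(q),q[:,2].min() if len(q) else 0)
x,y=[int(v) for v in proj(s,t)]; a=s['img'][max(0,y-50):y+50,x-60:x+60,::-1]; cv2.imwrite('pics/%s.png'%sys.argv[1],cv2.resize(a,None,fx=6,fy=6,interpolation=cv2.INTER_CUBIC))
E
python3 e.py s5
```

```text
10.95 [ 0.4146 -0.3191  0.0324] [-0.0002 -0.0287  0.9996  0.0001] [ 0.2082 -0.4847  0.2545] 2.467575962691851
-0.07 101 0.06563919717916779
-0.06 309 0.06447826013123197
-0.05 392 0.02487290282095473
-0.04 1014 0.021234634136133728
-0.03 1062 0.06341812023502937
-0.02 292 0.08229205650673156
-0.01 189 0.10242303780261626
0.0 182 0.10976831695791521
0.01 165 0.10010257573516275
0.02 117 0.08550351950334147
0.03 99 0.02035102830692433
0.04 123 0.02001176589250655
0.05 23 0.0642526731560302
0.06 22 0.06538131515510323
0.07 3 0.07931587147354201
```

View pics/s5.png

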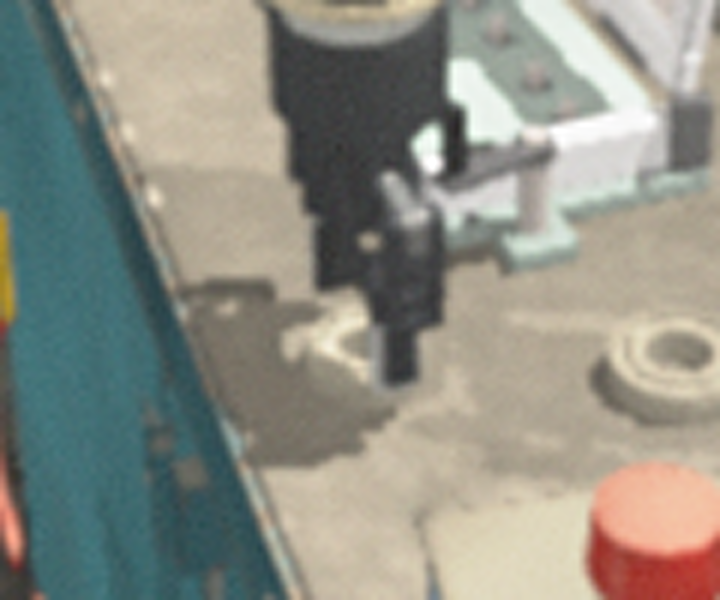

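send_rows(targets=[{"ax": 0, "ay": 0, "az": 0, "dx": -2, "dy": -2, "dz": -3, "jaw": -0.65}, {"ax": 0, "ay": 0, "az": 0, "dx": 0, "dy": 0, "dz": -3, "jaw": -0.65}, {"ax": 0, "ay": 0, "az": 0, "dx": 0, "dy": 0, "dz": -2, "jaw": -0.65}, {"ax": 0, "ay": 0, "az": 0, "dx": 0, "dy": 0, "dz": 0, "jaw": -0.65}])

```text
clock: 11.35
tcp_pos: [0.4128, -0.3209, 0.0245]
ee_rot: [0.0, -0.029, 1.0, -0.0]
contact_force: [0.3, -0.1, 1.1]
grip_width: 0.821
finger_force: 0.0
```

send_rows(targets=[{"ax": 0, "ay": 0, "az": 0, "dx": -0.5, "dy": 0, "dz": -2, "jaw": -0.65}, {"ax": 0, "ay": 0, "az": 0, "dx": 0, "dy": 0, "dz": -2, "jaw": -0.65}, {"ax": 0, "ay": 0, "az": 0, "dx": 0, "dy": 0, "dz": 0, "jaw": -0.4}, {"ax": 0, "ay": 0, "az": 0, "dx": 0, "dy": 0, "dz": 0, "jaw": 0}, {"ax": 0, "ay": 0, "az": 0, "dx": 0, "dy": 0, "dz": 0, "jaw": 1}, {"ax": 0, "ay": 0, "az": 0, "dx": 0, "dy": 0, "dz": 0, "jaw": 1}, {"ax": 0, "ay": 0, "az": 0, "dx": 0, "dy": 0, "dz": 0, "jaw": 1}])

```text
clock: 12.05
tcp_pos: [0.4121, -0.3211, 0.0208]
ee_rot: [0.0, -0.029, 1.0, -0.0]
contact_force: [-1.6, 0.7, 6.0]
grip_width: 0.573
finger_force: 61.6
```

send_rows(targets=[{"ax": 0, "ay": 0, "az": 0, "dx": 0, "dy": 0, "dz": 15, "jaw": 1}, {"ax": 0, "ay": 0, "az": 0, "dx": 0, "dy": 0, "dz": 30, "jaw": 1}, {"ax": 0, "ay": 0, "az": 0, "dx": 0, "dy": 0, "dz": 35, "jaw": 1}, {"ax": 0, "ay": 0, "az": 0, "dx": 0, "dy": 0, "dz": 40, "jaw": 1}, {"ax": 0, "ay": 0, "az": 0, "dx": 10, "dy": 15, "dz": 20, "jaw": 1}, {"ax": 0, "ay": 0, "az": 0, "dx": 25, "dy": 35, "dz": 0, "jaw": 1}, {"ax": 0, "ay": 0, "az": 0, "dx": 25, "dy": 35, "dz": 0, "jaw": 1}, {"ax": 0, "ay": 0, "az": 0, "dx": 25, "dy": 35, "dz": 0, "jaw": 1}, {"ax": 0, "ay": 0, "az": 0, "dx": 20, "dy": 27, "dz": 0, "jaw": 1}, {"ax": 0, "ay": 0, "az": 0, "dx": 10, "dy": 12, "dz": -10, "jaw": 1}, {"ax": 0, "ay": 0, "az": 0, "dx": 4, "dy": 5, "dz": -30, "jaw": 1}, {"ax": 0, "ay": 0, "az": 0, "dx": 0, "dy": 0, "dz": -30, "jaw": 1}, {"ax": 0, "ay": 0, "az": 0, "dx": 0, "dy": 0, "dz": -25, "jaw": 1}, {"ax": 0, "ay": 0, "az": 0, "dx": 0, "dy": 0, "dz": -15, "jaw": 1}, {"ax": 0, "ay": 0, "az": 0, "dx": 0, "dy": 0, "dz": 0, "jaw": 1}])

```text
clock: 13.55
tcp_pos: [0.5292, -0.1573, 0.0481]
ee_rot: [-0.002, -0.028, 1.0, 0.0]
contact_force: [-0.8, -0.5, -1.9]
grip_width: 0.571
finger_force: 62.9
```

Still held. Lower 15 mm onto the plate.

send_rows(targets=[{"ax": 0, "ay": 0, "az": 0, "dx": 0, "dy": 0, "dz": -8, "jaw": 1}, {"ax": 0, "ay": 0, "az": 0, "dx": 0, "dy": 0, "dz": -4, "jaw": 1}, {"ax": 0, "ay": 0, "az": 0, "dx": 0, "dy": 0, "dz": -3, "jaw": 1}, {"ax": 0, "ay": 0, "az": 0, "dx": 0, "dy": 0, "dz": 0, "jaw": 1}])

```text
clock: 13.95
tcp_pos: [0.5313, -0.1569, 0.0355]
ee_rot: [0.0, -0.029, 1.0, 0.0]
contact_force: [0.8, 0.2, -1.3]
grip_width: 0.573
finger_force: 63.0
```

send_rows(targets=[{"ax": 0, "ay": 0, "az": 0, "dx": 0, "dy": 0, "dz": -2, "jaw": 1}, {"ax": 0, "ay": 0, "az": 0, "dx": 0, "dy": 0, "dz": -1, "jaw": 1}, {"ax": 0, "ay": 0, "az": 0, "dx": 3, "dy": 0.2, "dz": 0, "jaw": 1}, {"ax": 0, "ay": 0, "az": 0, "dx": 2, "dy": 0.1, "dz": 0, "jaw": 1}, {"ax": 0, "ay": 0, "az": 0, "dx": 0, "dy": 0, "dz": 0, "jaw": 1}])

```text
clock: 14.45
tcp_pos: [0.5363, -0.1568, 0.0328]
ee_rot: [0.0, -0.029, 1.0, 0.0]
contact_force: [-2.9, 0.7, 6.3]
grip_width: 0.575
finger_force: 63.8
```

send_rows(targets=[{"ax": 0, "ay": 0, "az": 0, "dx": 1, "dy": 0.1, "dz": 0, "jaw": 1}, {"ax": 0, "ay": 0, "az": 0, "dx": 1, "dy": 0.1, "dz": 0, "jaw": 1}, {"ax": 0, "ay": 0, "az": 0, "dx": 0, "dy": 0, "dz": 0, "jaw": 1}])

```text
clock: 14.75
tcp_pos: [0.5365, -0.1568, 0.0328]
ee_rot: [-0.001, -0.029, 1.0, 0.0]
contact_force: [-8.7, 0.5, 10.8]
grip_width: 0.575
finger_force: 64.4
```

send_rows(targets=[{"ax": 0, "ay": 0, "az": 0, "dx": 0, "dy": 0, "dz": 0, "jaw": -0.4}, {"ax": 0, "ay": 0, "az": 0, "dx": 0, "dy": 0, "dz": 0, "jaw": -0.4}, {"ax": 0, "ay": 0, "az": 0, "dx": 0, "dy": 0, "dz": 10, "jaw": -0.4}, {"ax": 0, "ay": 0, "az": 0, "dx": 0, "dy": 0, "dz": 35, "jaw": -0.4}, {"ax": 0, "ay": 0, "az": 0, "dx": 0, "dy": 0, "dz": 45, "jaw": -0.8}, {"ax": 0, "ay": 0, "az": 0, "dx": 0, "dy": -12, "dz": 30, "jaw": -0.8}, {"ax": 0, "ay": 0, "az": 0, "dx": 1, "dy": -40, "dz": 0, "jaw": -0.8}, {"ax": 0, "ay": 0, "az": 0, "dx": 1, "dy": -40, "dz": 0, "jaw": -0.8}, {"ax": 0, "ay": 0, "az": 0, "dx": 1, "dy": -40, "dz": 0, "jaw": -0.8}, {"ax": 0, "ay": 0, "az": 0, "dx": 0, "dy": -40, "dz": 0, "jaw": -0.8}, {"ax": 0, "ay": 0, "az": 0, "dx": 0, "dy": -40, "dz": 0, "jaw": -0.8}, {"ax": 0, "ay": 0, "az": 0, "dx": 0, "dy": 0, "dz": -30, "jaw": -0.8}, {"ax": 0, "ay": 0, "az": 0, "dx": 0, "dy": 0, "dz": -20, "jaw": -0.8}, {"ax": 0, "ay": 0, "az": 0, "dx": 0, "dy": 0, "dz": 0, "jaw": -0.8}])

```text
clock: 16.15
tcp_pos: [0.5397, -0.3675, 0.0999]
ee_rot: [-0.002, -0.029, 1.0, 0.001]
contact_force: [0.2, -0.1, -0.3]
grip_width: 0.905
finger_force: 0.0
```

```bash
python3 d.py | grep -v pin
```

```text
16.15 [ 0.54  -0.368  0.1  ] [ 0.287  0.634  0.346  1.677 -0.263  0.881  2.369] [ 0.221 -0.051 -0.334]
top cover_hinge []
top turnbutton_peg [(0.54, array([ 0.462, -0.267,  0.094]))]
top large_bearing_a [(0.65, array([ 0.545, -0.373,  0.   ])), (0.55, array([0.438, 0.301, 0.   ]))]
  mask 0.7 ((449.35455322265625, 302.6414794921875), 30.18054962158203) [0.451 0.303 0.016] 0.015196849395735597
top small_bearing_a [(0.73, array([ 0.533, -0.169,  0.   ])), (0.36, array([ 0.548, -0.005,  0.   ]))]
  mask 0.42 ((521.72412109375, -74.00285339355469), 189.109619140625) [ 0.524 -0.077  0.017] 0.01319924305879273
side cover_hinge [(0.8, array([ 0.604, -0.069,  0.046])), (0.73, array([0.557, 0.364, 0.046]))]
side turnbutton_peg [(0.56, array([0.425, 0.11 , 0.094])), (0.46, array([ 0.468, -0.261,  0.094]))]
side large_bearing_a [(0.72, array([ 0.533, -0.377,  0.   ])), (0.53, array([0.449, 0.295, 0.   ]))]
  mask 0.62 ((540.2229614257812, -369.7644958496094), 33.66428756713867) [ 0.54  -0.371  0.014] 0.014383732731407028
side small_bearing_a [(0.55, array([ 0.532, -0.155,  0.   ]))]
  mask 0.63 ((540.1517333984375, -159.97996520996094), 26.535648345947266) [ 0.537 -0.162  0.019] 0.019915567982908337
```

send_rows(targets=[{"ax": 0, "ay": 0, "az": 0, "dx": 0, "dy": -1.5, "dz": -35, "jaw": -0.8}, {"ax": 0, "ay": 0, "az": 0, "dx": 0, "dy": 0, "dz": -30, "jaw": -0.8}, {"ax": 0, "ay": 0, "az": 0, "dx": 0, "dy": 0, "dz": -10, "jaw": -0.8}, {"ax": 0, "ay": 0, "az": 0, "dx": 0, "dy": 0, "dz": -4, "jaw": -0.8}, {"ax": 0, "ay": 0, "az": 0, "dx": 0, "dy": 0, "dz": 0, "jaw": -0.8}, {"ax": 0, "ay": 0, "az": 0, "dx": 0, "dy": 0, "dz": 0, "jaw": 1}, {"ax": 0, "ay": 0, "az": 0, "dx": 0, "dy": 0, "dz": 0, "jaw": 1}, {"ax": 0, "ay": 0, "az": 0, "dx": 0, "dy": 0, "dz": 0, "jaw": 1}])

```text
clock: 18.25
tcp_pos: [0.542, -0.3705, 0.0256]
ee_rot: [0.001, -0.029, 1.0, -0.001]
contact_force: [-1.4, -0.3, 7.0]
grip_width: 0.684
finger_force: 63.2
```

send_rows(targets=[{"ax": 0, "ay": 0, "az": 0, "dx": 0, "dy": 0, "dz": 15, "jaw": 1}, {"ax": 0, "ay": 0, "az": 0, "dx": 0, "dy": 0, "dz": 30, "jaw": 1}, {"ax": 0, "ay": 0, "az": 0, "dx": 0, "dy": 0, "dz": 35, "jaw": 1}, {"ax": 0, "ay": 0, "az": 0, "dx": 0, "dy": 5, "dz": 35, "jaw": 1}, {"ax": 0, "ay": 0, "az": 0, "dx": -2, "dy": 20, "dz": 20, "jaw": 1}, {"ax": 0, "ay": 0, "az": 0, "dx": -3, "dy": 38, "dz": 0, "jaw": 1}, {"ax": 0, "ay": 0, "az": 0, "dx": -3, "dy": 38, "dz": 0, "jaw": 1}, {"ax": 0, "ay": 0, "az": 0, "dx": -3, "dy": 38, "dz": 0, "jaw": 1}, {"ax": 0, "ay": 0, "az": 0, "dx": -3, "dy": 38, "dz": 0, "jaw": 1}, {"ax": 0, "ay": 0, "az": 0, "dx": -3, "dy": 38, "dz": 0, "jaw": 1}, {"ax": 0, "ay": 0, "az": 0, "dx": -3, "dy": 38, "dz": 0, "jaw": 1}, {"ax": 0, "ay": 0, "az": 0, "dx": -2, "dy": 30, "dz": 0, "jaw": 1}, {"ax": 0, "ay": 0, "az": 0, "dx": 0, "dy": 15, "dz": -10, "jaw": 1}, {"ax": 0, "ay": 0, "az": 0, "dx": 0, "dy": 5, "dz": -30, "jaw": 1}, {"ax": 0, "ay": 0, "az": 0, "dx": 0, "dy": 0, "dz": -30, "jaw": 1}, {"ax": 0, "ay": 0, "az": 0, "dx": 0, "dy": 0, "dz": -25, "jaw": 1}, {"ax": 0, "ay": 0, "az": 0, "dx": 0, "dy": 0, "dz": -15, "jaw": 1}, {"ax": 0, "ay": 0, "az": 0, "dx": 0, "dy": 0, "dz": 0, "jaw": 1}])

```text
clock: 20.05
tcp_pos: [0.5178, -0.0676, 0.0467]
ee_rot: [-0.002, -0.028, 1.0, -0.0]
contact_force: [-0.7, -0.4, -3.7]
grip_width: 0.681
finger_force: 65.5
```

send_rows(targets=[{"ax": 0, "ay": 0, "az": 0, "dx": 0, "dy": 0, "dz": -6, "jaw": 1}, {"ax": 0, "ay": 0, "az": 0, "dx": 0, "dy": 0, "dz": -2, "jaw": 1}, {"ax": 0, "ay": 0, "az": 0, "dx": 0, "dy": 0, "dz": 0, "jaw": 1}, {"ax": 0, "ay": 0, "az": 0, "dx": 0, "dy": 0, "dz": 0, "jaw": 1}])

```text
clock: 20.45
tcp_pos: [0.5196, -0.0669, 0.0409]
ee_rot: [0.001, -0.029, 1.0, 0.0]
contact_force: [-0.7, -0.7, -2.5]
grip_width: 0.685
finger_force: 65.5
```

send_rows(targets=[{"ax": 0, "ay": 0, "az": 0, "dx": 0, "dy": 0, "dz": -2, "jaw": 1}, {"ax": 0, "ay": 0, "az": 0, "dx": 0, "dy": -0.5, "dz": -1.5, "jaw": 1}, {"ax": 0, "ay": 0, "az": 0, "dx": 0, "dy": 0, "dz": 0, "jaw": 1}, {"ax": 0, "ay": 0, "az": 0, "dx": 2, "dy": 0.1, "dz": 0, "jaw": 1}, {"ax": 0, "ay": 0, "az": 0, "dx": 2, "dy": 0.1, "dz": 0, "jaw": 1}, {"ax": 0, "ay": 0, "az": 0, "dx": 0, "dy": 0, "dz": 0, "jaw": 1}])

```text
clock: 21.05
tcp_pos: [0.5222, -0.0673, 0.0375]
ee_rot: [-0.001, -0.029, 1.0, 0.0]
contact_force: [-6.5, 0.1, 10.3]
grip_width: 0.685
finger_force: 67.1
```

send_rows(targets=[{"ax": 0, "ay": 0, "az": 0, "dx": 0, "dy": 0, "dz": 0.5, "jaw": 1}, {"ax": 0, "ay": 0, "az": 0, "dx": 2, "dy": 0.1, "dz": 0, "jaw": 1}, {"ax": 0, "ay": 0, "az": 0, "dx": 1, "dy": 0, "dz": 0, "jaw": 1}, {"ax": 0, "ay": 0, "az": 0, "dx": 0, "dy": 0, "dz": 0, "jaw": 1}])

```text
clock: 21.45
tcp_pos: [0.5259, -0.0672, 0.0375]
ee_rot: [-0.0, -0.029, 1.0, 0.0]
contact_force: [-4.1, -0.2, 7.5]
grip_width: 0.683
finger_force: 66.7
```

send_rows(targets=[{"ax": 0, "ay": 0, "az": 0, "dx": 1, "dy": 0.1, "dz": 0, "jaw": 1}, {"ax": 0, "ay": 0, "az": 0, "dx": 1, "dy": 0, "dz": 0, "jaw": 1}, {"ax": 0, "ay": 0, "az": 0, "dx": 0, "dy": 0, "dz": 0, "jaw": 1}])

```text
clock: 21.75
tcp_pos: [0.5271, -0.0671, 0.0375]
ee_rot: [-0.001, -0.029, 1.0, 0.0]
contact_force: [-7.3, 0.2, 10.2]
grip_width: 0.681
finger_force: 67.0
```

send_rows(targets=[{"ax": 0, "ay": 0, "az": 0, "dx": 1, "dy": 0.1, "dz": 0, "jaw": 1}, {"ax": 0, "ay": 0, "az": 0, "dx": 1, "dy": 0, "dz": 0, "jaw": 1}, {"ax": 0, "ay": 0, "az": 0, "dx": 0, "dy": 0, "dz": 0, "jaw": 1}])

```text
clock: 22.05
tcp_pos: [0.5272, -0.0671, 0.0375]
ee_rot: [-0.003, -0.029, 1.0, 0.0]
contact_force: [-13.5, 0.1, 16.7]
grip_width: 0.68
finger_force: 67.8
```

send_rows(targets=[{"ax": 0, "ay": 0, "az": 0, "dx": -1, "dy": 0, "dz": 0, "jaw": -0.62}, {"ax": 0, "ay": 0, "az": 0, "dx": 0, "dy": 0, "dz": 0, "jaw": -0.62}, {"ax": 0, "ay": 0, "az": 0, "dx": 0, "dy": 0, "dz": 10, "jaw": -0.62}, {"ax": 0, "ay": 0, "az": 0, "dx": 0, "dy": 0, "dz": 35, "jaw": -0.62}, {"ax": 0, "ay": 0, "az": 0, "dx": 0, "dy": 5, "dz": 40, "jaw": -0.8}, {"ax": 0, "ay": 0, "az": 0, "dx": -4, "dy": 25, "dz": 20, "jaw": -0.8}, {"ax": 0, "ay": 0, "az": 0, "dx": -9, "dy": 43, "dz": 0, "jaw": -0.8}, {"ax": 0, "ay": 0, "az": 0, "dx": -9, "dy": 43, "dz": 0, "jaw": -0.8}, {"ax": 0, "ay": 0, "az": 0, "dx": -9, "dy": 43, "dz": 0, "jaw": -0.8}, {"ax": 0, "ay": 0, "az": 0, "dx": -9, "dy": 43, "dz": 0, "jaw": -0.8}, {"ax": 0, "ay": 0, "az": 0, "dx": -9, "dy": 43, "dz": 0, "jaw": -0.8}, {"ax": 0, "ay": 0, "az": 0, "dx": -9, "dy": 43, "dz": 0, "jaw": -0.8}, {"ax": 0, "ay": 0, "az": 0, "dx": -9, "dy": 43, "dz": 0, "jaw": -0.8}, {"ax": 0, "ay": 0, "az": 0, "dx": -9, "dy": 37, "dz": 0, "jaw": -0.8}, {"ax": 0, "ay": 0, "az": 0, "dx": 0, "dy": 0, "dz": -35, "jaw": -0.8}, {"ax": 0, "ay": 0, "az": 0, "dx": 0, "dy": 0, "dz": 0, "jaw": -0.8}, {"ax": 0, "ay": 0, "az": 0, "dx": 0, "dy": 0, "dz": 0, "jaw": -0.8}])

```text
clock: 23.75
tcp_pos: [0.4533, 0.3001, 0.1076]
ee_rot: [-0.0, -0.028, 1.0, -0.001]
contact_force: [-0.4, -0.2, 1.2]
grip_width: 0.902
finger_force: 0.0
```

```bash
cat > g.py <<'E'
from h import *
np.set_printoptions(precision=1,suppress=True)
O=np.array([.534,-.067]);a=np.radians(3.2)
for c in ('top','side'):
    P=np.vstack([cloud(s,np.ones((384,512),bool)) for s in [snap(c) for _ in range(3)]])
    X=(P[:,:2]-O)@np.array([[np.cos(a),-np.sin(a)],[np.sin(a),np.cos(a)]])*1000; z=P[:,2]*1000
    for y,R in ((90,31),(0,31),(-90,26)):
        q=X[(z>23.5)&(z<33)&(np.hypot(X[:,0]+5,X[:,1]-y)<R+8)&(X[:,0]<13)]
        if len(q)>30:
            from scipy.optimize import minimize
            # slide a ring mask (inner ~R/2..R) for best overlap
            best=max(((np.mean((np.hypot(q[:,0]-u,q[:,1]-v)<R)),-np.hypot(u,v-y)*1e-5),u,v) for u in np.arange(-16,6,.5) for v in np.arange(y-5,y+5.1,.5))
            print(c,y,len(q),'ext mid',(np.percentile(q,1,axis=0)+np.percentile(q,99,axis=0))/2,np.ptp(q,axis=0),'z',np.median(z[(z>23.5)&(z<33)&(np.hypot(X[:,0]+5,X[:,1]-y)<R+8)]),best[1:])
E
cat d.py | sed 's/,"pin_1l.*pin_3r//' > d2.py; python3 d.py | grep -v pin; python3 g.py
```

```text
23.75 [0.453 0.3   0.108] [-0.854  0.454  0.232  1.949 -0.146  0.757  1.09 ] [-0.388 -0.232  1.163]
top cover_hinge [(0.57, array([ 0.595, -0.066,  0.046]))]
top turnbutton_peg [(0.69, array([ 0.458, -0.268,  0.094]))]
top large_bearing_a [(0.8, array([ 0.53 , -0.081,  0.   ]))]
  mask 0.57 ((524.1436157226562, -66.62489318847656), 29.79401397705078) [ 0.526 -0.067  0.018] 0.02188636023417155
top small_bearing_a [(0.46, array([ 0.53 , -0.163,  0.   ]))]
  mask 0.7 ((535.3530883789062, -158.79002380371094), 28.242389678955078) [ 0.533 -0.159  0.017] 0.018940356426641932
  mask 0.37 ((527.3145751953125, -75.64067840576172), 188.58448791503906) [ 0.524 -0.077  0.016] 0.013322233755899662
side cover_hinge [(0.56, array([ 0.603, -0.073,  0.046]))]
side turnbutton_peg [(0.66, array([ 0.47 , -0.261,  0.094]))]
side large_bearing_a [(0.58, array([ 0.527, -0.052,  0.   ])), (0.49, array([0.565, 0.025, 0.   ])), (0.42, array([0.453, 0.304, 0.   ]))]
  mask 0.63 ((525.66162109375, -68.39079284667969), 32.877017974853516) [ 0.521 -0.068  0.017] 0.018747592336676756
  mask 0.23 ((541.5457153320312, -84.44084930419922), 195.38040161132812) [ 0.587 -0.092  0.017] 0.012291089777812196
side small_bearing_a [(0.75, array([ 0.527, -0.142,  0.   ])), (0.49, array([ 0.559, -0.029,  0.   ]))]
  mask 0.58 ((537.5000610351562, -80.9931640625), 197.986328125) [ 0.587 -0.09   0.017] 0.01230153262853932
  mask 0.57 ((536.26416015625, -162.0952606201172), 22.950439453125) [ 0.535 -0.162  0.019] 0.020079667674604205
top 0 447 ext mid [-13.    0.2] [52.1 63.9] z 27.90242442261237 (np.float64(-9.0), np.float64(0.5))
top -90 292 ext mid [ -7.7 -88.9] [41.4 50.6] z 27.735402190046177 (np.float64(-3.5), np.float64(-89.0))
side 0 379 ext mid [-12.7  -0.5] [52.2 69.8] z 27.13443531033003 (np.float64(-10.0), np.float64(-1.5))
side -90 287 ext mid [ -7.1 -90.7] [40.5 54.2] z 27.208893937996713 (np.float64(-2.0), np.float64(-92.5))
```

send_rows(targets=[{"ax": 0, "ay": 0, "az": 0, "dx": -2, "dy": 2.5, "dz": -35, "jaw": -0.8}, {"ax": 0, "ay": 0, "az": 0, "dx": 0, "dy": 0, "dz": -30, "jaw": -0.8}, {"ax": 0, "ay": 0, "az": 0, "dx": 0, "dy": 0, "dz": -14, "jaw": -0.8}, {"ax": 0, "ay": 0, "az": 0, "dx": 0, "dy": 0, "dz": -4, "jaw": -0.8}, {"ax": 0, "ay": 0, "az": 0, "dx": 0, "dy": 0, "dz": 0, "jaw": -0.8}, {"ax": 0, "ay": 0, "az": 0, "dx": 0, "dy": 0, "dz": 0, "jaw": 1}, {"ax": 0, "ay": 0, "az": 0, "dx": 0, "dy": 0, "dz": 0, "jaw": 1}, {"ax": 0, "ay": 0, "az": 0, "dx": 0, "dy": 0, "dz": 0, "jaw": 1}])

```text
clock: 26.15
tcp_pos: [0.4519, 0.3038, 0.0262]
ee_rot: [0.001, -0.029, 1.0, 0.001]
contact_force: [-2.0, -1.4, 7.7]
grip_width: 0.681
finger_force: 62.5
```

send_rows(targets=[{"ax": 0, "ay": 0, "az": 0, "dx": 0, "dy": 0, "dz": 15, "jaw": 1}, {"ax": 0, "ay": 0, "az": 0, "dx": 0, "dy": 0, "dz": 30, "jaw": 1}, {"ax": 0, "ay": 0, "az": 0, "dx": 0, "dy": -5, "dz": 35, "jaw": 1}, {"ax": 0, "ay": 0, "az": 0, "dx": 3, "dy": -20, "dz": 30, "jaw": 1}, {"ax": 0, "ay": 0, "az": 0, "dx": 10, "dy": -38, "dz": 0, "jaw": 1}, {"ax": 0, "ay": 0, "az": 0, "dx": 10, "dy": -38, "dz": 0, "jaw": 1}, {"ax": 0, "ay": 0, "az": 0, "dx": 10, "dy": -38, "dz": 0, "jaw": 1}, {"ax": 0, "ay": 0, "az": 0, "dx": 10, "dy": -38, "dz": 0, "jaw": 1}, {"ax": 0, "ay": 0, "az": 0, "dx": 10, "dy": -38, "dz": 0, "jaw": 1}, {"ax": 0, "ay": 0, "az": 0, "dx": 8, "dy": -38, "dz": 0, "jaw": 1}, {"ax": 0, "ay": 0, "az": 0, "dx": 2, "dy": -20, "dz": -10, "jaw": 1}, {"ax": 0, "ay": 0, "az": 0, "dx": 0, "dy": -8, "dz": -30, "jaw": 1}, {"ax": 0, "ay": 0, "az": 0, "dx": 0, "dy": 0, "dz": -28, "jaw": 1}, {"ax": 0, "ay": 0, "az": 0, "dx": 0, "dy": 0, "dz": -20, "jaw": 1}, {"ax": 0, "ay": 0, "az": 0, "dx": 0, "dy": 0, "dz": 0, "jaw": 1}, {"ax": 0, "ay": 0, "az": 0, "dx": 0, "dy": 0, "dz": 0, "jaw": 1}])

```text
clock: 27.75
tcp_pos: [0.5144, 0.0225, 0.0471]
ee_rot: [0.0, -0.029, 1.0, 0.0]
contact_force: [0.8, -0.4, -2.8]
grip_width: 0.678
finger_force: 65.6
```

Need to lower to 0.038, then push about 7 mm.

send_rows(targets=[{"ax": 0, "ay": 0, "az": 0, "dx": 0, "dy": 0, "dz": -6, "jaw": 1}, {"ax": 0, "ay": 0, "az": 0, "dx": 0, "dy": 0, "dz": -3, "jaw": 1}, {"ax": 0, "ay": 0, "az": 0, "dx": 0, "dy": 0, "dz": -0.5, "jaw": 1}, {"ax": 0, "ay": 0, "az": 0, "dx": 2, "dy": 0.1, "dz": 0, "jaw": 1}, {"ax": 0, "ay": 0, "az": 0, "dx": 2, "dy": 0.1, "dz": 0, "jaw": 1}, {"ax": 0, "ay": 0, "az": 0, "dx": 1, "dy": 0.1, "dz": 0, "jaw": 1}, {"ax": 0, "ay": 0, "az": 0, "dx": 1, "dy": 0.1, "dz": 0, "jaw": 1}, {"ax": 0, "ay": 0, "az": 0, "dx": 0, "dy": 0, "dz": 0, "jaw": 1}])

```text
clock: 28.55
tcp_pos: [0.5185, 0.023, 0.0381]
ee_rot: [-0.001, -0.029, 1.0, 0.0]
contact_force: [-9.2, -0.8, 17.0]
grip_width: 0.682
finger_force: 67.7
```

send_rows(targets=[{"ax": 0, "ay": 0, "az": 0, "dx": 0, "dy": 0, "dz": 0.7, "jaw": 1}, {"ax": 0, "ay": 0, "az": 0, "dx": 1, "dy": 0.1, "dz": 0, "jaw": 1}, {"ax": 0, "ay": 0, "az": 0, "dx": 1, "dy": 0.1, "dz": 0, "jaw": 1}, {"ax": 0, "ay": 0, "az": 0, "dx": 0, "dy": 0, "dz": 0, "jaw": 1}])

```text
clock: 28.95
tcp_pos: [0.5213, 0.0232, 0.0382]
ee_rot: [-0.001, -0.029, 1.0, 0.0]
contact_force: [-6.8, -0.4, 11.8]
grip_width: 0.677
finger_force: 67.2
```

send_rows(targets=[{"ax": 0, "ay": 0, "az": 0, "dx": 1, "dy": 0, "dz": 0, "jaw": 1}, {"ax": 0, "ay": 0, "az": 0, "dx": 1, "dy": 0, "dz": 0, "jaw": 1}, {"ax": 0, "ay": 0, "az": 0, "dx": 0, "dy": 0, "dz": 0, "jaw": 1}])

```text
clock: 29.25
tcp_pos: [0.5219, 0.0233, 0.0381]
ee_rot: [-0.002, -0.029, 1.0, 0.0]
contact_force: [-11.6, 0.5, 17.3]
grip_width: 0.679
finger_force: 67.8
```

send_rows(targets=[{"ax": 0, "ay": 0, "az": 0, "dx": 1, "dy": 0, "dz": 0, "jaw": 1}, {"ax": 0, "ay": 0, "az": 0, "dx": 0.5, "dy": 0, "dz": 0, "jaw": 1}, {"ax": 0, "ay": 0, "az": 0, "dx": 0, "dy": 0, "dz": 0, "jaw": 1}])

```text
clock: 29.55
tcp_pos: [0.522, 0.0232, 0.0381]
ee_rot: [-0.004, -0.029, 1.0, 0.0]
contact_force: [-15.6, -0.3, 22.7]
grip_width: 0.68
finger_force: 68.4
```

send_rows(targets=[{"ax": 0, "ay": 0, "az": 0, "dx": -1.5, "dy": 0, "dz": 0, "jaw": -0.62}, {"ax": 0, "ay": 0, "az": 0, "dx": 0, "dy": 0, "dz": 0, "jaw": -0.62}, {"ax": 0, "ay": 0, "az": 0, "dx": 0, "dy": 0, "dz": 10, "jaw": -0.62}, {"ax": 0, "ay": 0, "az": 0, "dx": 0, "dy": 0, "dz": 40, "jaw": -0.62}, {"ax": 0, "ay": 0, "az": 0, "dx": -25, "dy": -2, "dz": 10, "jaw": 1}, {"ax": 0, "ay": 0, "az": 0, "dx": -30, "dy": -2, "dz": 0, "jaw": 1}, {"ax": 0, "ay": 0, "az": 0, "dx": 0, "dy": 0, "dz": 0, "jaw": 1}, {"ax": 0, "ay": 0, "az": 0, "dx": 0, "dy": 0, "dz": -30, "jaw": 1}, {"ax": 0, "ay": 0, "az": 0, "dx": 0, "dy": 0, "dz": -23, "jaw": 1}, {"ax": 0, "ay": 0, "az": 0, "dx": 0, "dy": 0, "dz": 0, "jaw": 1}, {"ax": 0, "ay": 0, "az": 0, "dx": 0, "dy": 0, "dz": 0, "jaw": 1}])

```text
clock: 30.65
tcp_pos: [0.4697, 0.019, 0.0449]
ee_rot: [-0.0, -0.029, 1.0, -0.0]
contact_force: [-0.1, -0.7, -0.5]
grip_width: -0.004
finger_force: 0.0
```

```bash
python3 g.py
python3 - <<'E'
from h import *
s=snap('side'); a=s['img'][150:290,200:340,::-1]; cv2.imwrite('pics/s6.png',cv2.resize(a,None,fx=4,fy=4,interpolation=cv2.INTER_CUBIC))
E
```

```text
top 0 199 ext mid [-13.9 -17.2] [50.1 31.4] z 27.904343420799954 (np.float64(-8.5), np.float64(-0.5))
top -90 293 ext mid [ -7.9 -88.9] [41.7 50.9] z 27.632772008203514 (np.float64(-3.0), np.float64(-89.5))
side 90 324 ext mid [-13.3  88.6] [53.  67.8] z 27.47512304285563 (np.float64(-9.0), np.float64(89.0))
side 0 377 ext mid [-12.7  -0.2] [52.  67.6] z 27.131051036217364 (np.float64(-8.5), np.float64(-1.0))
side -90 286 ext mid [ -7.2 -91.5] [40.7 56.2] z 27.011718720776834 (np.float64(-4.0), np.float64(-93.0))
```

View pics/s6.png

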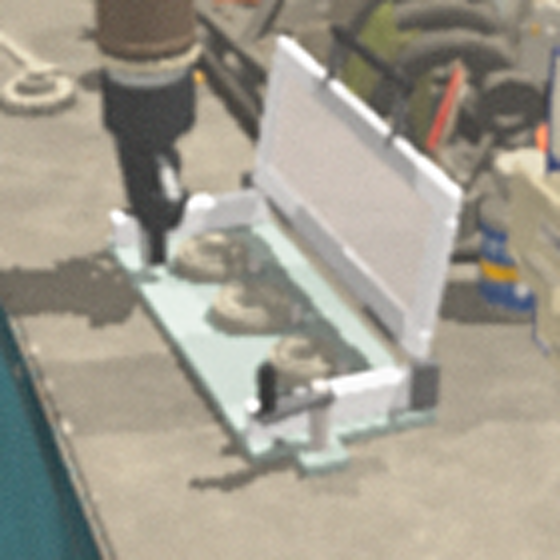

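send_rows(targets=[{"ax": 0, "ay": 0, "az": 0, "dx": 0, "dy": 0, "dz": -4, "jaw": 1}, {"ax": 0, "ay": 0, "az": 0, "dx": 4, "dy": 0.3, "dz": 0, "jaw": 1}, {"ax": 0, "ay": 0, "az": 0, "dx": 3, "dy": 0.2, "dz": 0, "jaw": 1}, {"ax": 0, "ay": 0, "az": 0, "dx": 2, "dy": 0.1, "dz": 0, "jaw": 1}, {"ax": 0, "ay": 0, "az": 0, "dx": 1, "dy": 0.1, "dz": 0, "jaw": 1}, {"ax": 0, "ay": 0, "az": 0, "dx": 0, "dy": 0, "dz": 0, "jaw": 1}])

```text
clock: 31.6
tcp_pos: [0.4789, 0.0198, 0.0404]
ee_rot: [-0.0, -0.029, 1.0, -0.0]
contact_force: [-1.0, -0.9, 1.1]
grip_width: -0.001
finger_force: 0.5
```

send_rows(targets=[{"ax": 0, "ay": 0, "az": 0, "dx": 1, "dy": 0.1, "dz": 0, "jaw": 1}, {"ax": 0, "ay": 0, "az": 0, "dx": 1, "dy": 0, "dz": 0, "jaw": 1}, {"ax": 0, "ay": 0, "az": 0, "dx": 1, "dy": 0.1, "dz": 0, "jaw": 1}, {"ax": 0, "ay": 0, "az": 0, "dx": 0, "dy": 0, "dz": 0, "jaw": 1}])

```text
clock: 32.0
tcp_pos: [0.4795, 0.0198, 0.04]
ee_rot: [-0.003, -0.029, 1.0, 0.0]
contact_force: [-8.3, -1.3, 5.8]
grip_width: 0.002
finger_force: 4.1
```

send_rows(targets=[{"ax": 0, "ay": 0, "az": 0, "dx": -10, "dy": 0, "dz": 1, "jaw": 1}, {"ax": 0, "ay": 0, "az": 0, "dx": 2, "dy": -30, "dz": 0, "jaw": 1}, {"ax": 0, "ay": 0, "az": 0, "dx": 2, "dy": -30, "dz": 0, "jaw": 1}, {"ax": 0, "ay": 0, "az": 0, "dx": 1, "dy": -30, "dz": 0, "jaw": 1}, {"ax": 0, "ay": 0, "az": 0, "dx": 0, "dy": 0, "dz": 0, "jaw": 1}, {"ax": 0, "ay": 0, "az": 0, "dx": 4, "dy": 0.2, "dz": 0, "jaw": 1}, {"ax": 0, "ay": 0, "az": 0, "dx": 3, "dy": 0.2, "dz": 0, "jaw": 1}, {"ax": 0, "ay": 0, "az": 0, "dx": 1, "dy": 0, "dz": 0, "jaw": 1}, {"ax": 0, "ay": 0, "az": 0, "dx": 1, "dy": 0, "dz": 0, "jaw": 1}, {"ax": 0, "ay": 0, "az": 0, "dx": 1, "dy": 0, "dz": 0, "jaw": 1}, {"ax": 0, "ay": 0, "az": 0, "dx": 0, "dy": 0, "dz": 0, "jaw": 1}])

```text
clock: 33.1
tcp_pos: [0.4848, -0.0685, 0.041]
ee_rot: [-0.002, -0.029, 1.0, 0.0]
contact_force: [-7.6, -0.2, 5.8]
grip_width: -0.0
finger_force: 3.9
```

send_rows(targets=[{"ax": 0, "ay": 0, "az": 0, "dx": -10, "dy": 0, "dz": 0, "jaw": 1}, {"ax": 0, "ay": 0, "az": 0, "dx": 2, "dy": -30, "dz": 0, "jaw": 1}, {"ax": 0, "ay": 0, "az": 0, "dx": 2, "dy": -30, "dz": 0, "jaw": 1}, {"ax": 0, "ay": 0, "az": 0, "dx": 4, "dy": -30, "dz": 0, "jaw": 1}, {"ax": 0, "ay": 0, "az": 0, "dx": 6, "dy": 0, "dz": 0, "jaw": 1}, {"ax": 0, "ay": 0, "az": 0, "dx": 4, "dy": 0.2, "dz": 0, "jaw": 1}, {"ax": 0, "ay": 0, "az": 0, "dx": 3, "dy": 0.2, "dz": 0, "jaw": 1}, {"ax": 0, "ay": 0, "az": 0, "dx": 1, "dy": 0, "dz": 0, "jaw": 1}, {"ax": 0, "ay": 0, "az": 0, "dx": 1, "dy": 0, "dz": 0, "jaw": 1}, {"ax": 0, "ay": 0, "az": 0, "dx": 0, "dy": 0, "dz": 0, "jaw": 1}])

```text
clock: 34.1
tcp_pos: [0.5002, -0.1584, 0.0415]
ee_rot: [-0.0, -0.029, 1.0, 0.0]
contact_force: [-0.0, 0.3, -0.0]
grip_width: 0.002
finger_force: 0.0
```

send_rows(targets=[{"ax": 0, "ay": 0, "az": 0, "dx": 1, "dy": 0, "dz": 0, "jaw": 1}, {"ax": 0, "ay": 0, "az": 0, "dx": 1, "dy": 0, "dz": 0, "jaw": 1}, {"ax": 0, "ay": 0, "az": 0, "dx": 1, "dy": 0, "dz": 0, "jaw": 1}, {"ax": 0, "ay": 0, "az": 0, "dx": 0, "dy": 0, "dz": 0, "jaw": 1}])

```text
clock: 34.5
tcp_pos: [0.5017, -0.1591, 0.0413]
ee_rot: [-0.001, -0.029, 1.0, 0.0]
contact_force: [-5.8, -0.2, 4.4]
grip_width: -0.001
finger_force: 2.7
```

send_rows(targets=[{"ax": 0, "ay": 0, "az": 0, "dx": 1, "dy": 0, "dz": 0, "jaw": 1}, {"ax": 0, "ay": 0, "az": 0, "dx": 0, "dy": 0, "dz": 0, "jaw": 1}, {"ax": 0, "ay": 0, "az": 0, "dx": -8, "dy": 0, "dz": 0, "jaw": 1}, {"ax": 0, "ay": 0, "az": 0, "dx": -8, "dy": 0, "dz": 0, "jaw": 1}])

```text
clock: 34.9
tcp_pos: [0.4881, -0.1592, 0.0415]
ee_rot: [0.0, -0.029, 1.0, -0.0]
contact_force: [0.2, 0.3, -0.2]
grip_width: -0.002
finger_force: 0.0
```

```bash
python3 g.py
python3 - <<'E'
from h import *
s=snap('top','x'); o=r.get_obs(); print(o['tcp_pos'],o['joints'])
d=finder.tip_of('cover_bar','top'); print([(k['p'],atz(s,*k['position'],.222)) for k in d])
s=snap('side'); d=finder.tip_of('cover_bar','side'); print([(k['p'],atz(s,*k['position'],.218)) for k in d])
E
```

```text
top 90 455 ext mid [-13.1  91.7] [51.7 59.7] z 27.75591710567543 (np.float64(-9.5), np.float64(91.0))
top 0 446 ext mid [-13.    0.2] [51.9 61.1] z 27.98805492411995 (np.float64(-9.5), np.float64(0.5))
top -90 103 ext mid [ -3.9 -74.5] [34.2 24.2] z 27.820747795995096 (np.float64(-2.0), np.float64(-88.0))
side 90 111 ext mid [-27.   90.8] [26.4 59.2] z 27.047962550513642 (np.float64(-16.0), np.float64(89.0))
side -90 279 ext mid [ -7.5 -90.7] [40.9 56.2] z 27.0377707810793 (np.float64(-2.5), np.float64(-92.0))
[ 0.48862573 -0.15906271  0.04160891] [ 0.02713063  0.52554987  0.24761513  2.05835993 -0.22575726  0.58208847
  2.06068535]
[]
[(0.9, array([ 0.6330234 , -0.05198421,  0.218     ])), (0.28, array([ 0.41416436, -0.41394867,  0.218     ]))]
```

send_rows(targets=[{"ax": 0, "ay": 0, "az": 0, "dx": 0, "dy": 0, "dz": 40, "jaw": 1}, {"ax": 0, "ay": 0, "az": 0, "dx": 0, "dy": 0, "dz": 45, "jaw": 1}, {"ax": 0, "ay": 0, "az": 0, "dx": 0, "dy": 0, "dz": 45, "jaw": 0.2}, {"ax": 0, "ay": 0, "az": -6, "dx": 0, "dy": 0, "dz": 45, "jaw": 0.2}, {"ax": 0, "ay": 0, "az": -6, "dx": 0, "dy": 0, "dz": 45, "jaw": 0.2}, {"ax": 0, "ay": 0, "az": -6, "dx": 5, "dy": 9, "dz": 40, "jaw": 0.2}, {"ax": 0, "ay": 0, "az": -6, "dx": 5, "dy": 9, "dz": 10, "jaw": 0.2}, {"ax": 0, "ay": 0, "az": -6, "dx": 10, "dy": 9, "dz": 0, "jaw": 0.2}, {"ax": 0, "ay": 0, "az": -6, "dx": 10, "dy": 9, "dz": 0, "jaw": 0.2}, {"ax": 0, "ay": 0, "az": -6, "dx": 15, "dy": 9, "dz": 0, "jaw": 0.2}, {"ax": 0, "ay": 0, "az": -6, "dx": 15, "dy": 9, "dz": 0, "jaw": 0.2}, {"ax": 0, "ay": 0, "az": -6, "dx": 15, "dy": 9, "dz": 0, "jaw": 0.2}, {"ax": 0, "ay": 0, "az": -6, "dx": 15, "dy": 9, "dz": 0, "jaw": 0.2}, {"ax": 0, "ay": 0, "az": -6, "dx": 15, "dy": 9, "dz": 0, "jaw": 0.2}, {"ax": 0, "ay": 0, "az": -6, "dx": 15, "dy": 9, "dz": 0, "jaw": 0.2}, {"ax": 0, "ay": 0, "az": -6, "dx": 15, "dy": 9, "dz": 0, "jaw": 0.2}, {"ax": 0, "ay": 0, "az": -6, "dx": 0, "dy": 0, "dz": 0, "jaw": 0.2}, {"ax": 0, "ay": 0, "az": -6, "dx": 0, "dy": 0, "dz": 0, "jaw": 0.2}, {"ax": 0, "ay": 0, "az": 0, "dx": 0, "dy": 0, "dz": 0, "jaw": 0.2}])

```text
clock: 37.3
tcp_pos: [0.6231, -0.0599, 0.3111]
ee_rot: [-0.0, 0.687, 0.727, -0.0]
contact_force: [-0.6, -0.0, -0.2]
grip_width: 0.398
finger_force: 0.0
```

send_rows(targets=[{"ax": 0, "ay": 0, "az": 0, "dx": 1, "dy": 0, "dz": -30, "jaw": 0.2}, {"ax": 0, "ay": 0, "az": 0, "dx": 0, "dy": 0, "dz": -25, "jaw": 0.2}, {"ax": 0, "ay": 0, "az": 0, "dx": 0, "dy": 0, "dz": -15, "jaw": 0.2}, {"ax": 0, "ay": 0, "az": 0, "dx": 0, "dy": 0, "dz": -15, "jaw": 0.2}, {"ax": 0, "ay": 0, "az": 0, "dx": 0, "dy": 0, "dz": 0, "jaw": 0.2}, {"ax": 0, "ay": 0, "az": 0, "dx": 0, "dy": 0, "dz": 0, "jaw": 1}, {"ax": 0, "ay": 0, "az": 0, "dx": 0, "dy": 0, "dz": 0, "jaw": 1}, {"ax": 0, "ay": 0, "az": 0, "dx": 0, "dy": 0, "dz": 0, "jaw": 1}])

```text
clock: 38.1
tcp_pos: [0.6246, -0.0603, 0.2277]
ee_rot: [0.001, 0.686, 0.727, 0.001]
contact_force: [-1.3, -0.7, 2.2]
grip_width: 0.115
finger_force: 58.7
```

send_rows(targets=[{"ax": 0, "ay": 0, "az": 0, "dx": -17.3, "dy": -1, "dz": 2.3, "jaw": 1}, {"ax": 0, "ay": 0, "az": 0, "dx": -17.5, "dy": -1, "dz": 0.5, "jaw": 1}, {"ax": 0, "ay": 0, "az": 0, "dx": -17.4, "dy": -1, "dz": -1.2, "jaw": 1}, {"ax": 0, "ay": 0, "az": 0, "dx": -17.2, "dy": -1, "dz": -3, "jaw": 1}, {"ax": 0, "ay": 0, "az": 0, "dx": -16.9, "dy": -1, "dz": -4.7, "jaw": 1}, {"ax": 0, "ay": 0, "az": 0, "dx": 0, "dy": 0, "dz": 0, "jaw": 1}])

```text
clock: 38.7
tcp_pos: [0.537, -0.0655, 0.2216]
ee_rot: [0.0, 0.687, 0.727, 0.001]
contact_force: [-4.6, -1.6, 7.7]
grip_width: 0.108
finger_force: 61.6
```

send_rows(targets=[{"ax": 0, "ay": 0, "az": 0, "dx": -16.3, "dy": -0.9, "dz": -6.3, "jaw": 1}, {"ax": 0, "ay": 0, "az": 0, "dx": -15.6, "dy": -0.9, "dz": -7.9, "jaw": 1}, {"ax": 0, "ay": 0, "az": 0, "dx": -14.7, "dy": -0.8, "dz": -9.4, "jaw": 1}, {"ax": 0, "ay": 0, "az": 0, "dx": -13.7, "dy": -0.8, "dz": -10.9, "jaw": 1}, {"ax": 0, "ay": 0, "az": 0, "dx": -12.5, "dy": -0.7, "dz": -12.2, "jaw": 1}, {"ax": 0, "ay": 0, "az": 0, "dx": -11.3, "dy": -0.6, "dz": -13.4, "jaw": 1}, {"ax": 0, "ay": 0, "az": 0, "dx": 0, "dy": 0, "dz": 0, "jaw": 1}])

```text
clock: 39.4
tcp_pos: [0.4546, -0.0704, 0.1598]
ee_rot: [0.001, 0.687, 0.727, 0.0]
contact_force: [5.8, -2.9, -10.2]
grip_width: 0.113
finger_force: 63.8
```

send_rows(targets=[{"ax": 0, "ay": 0, "az": 0, "dx": -4.5, "dy": -0.3, "dz": -7.5, "jaw": 1}, {"ax": 0, "ay": 0, "az": 0, "dx": -4.5, "dy": -0.3, "dz": -7.5, "jaw": 1}, {"ax": 0, "ay": 0, "az": 0, "dx": -4, "dy": -0.2, "dz": -7.8, "jaw": 1}, {"ax": 0, "ay": 0, "az": 0, "dx": -4, "dy": -0.2, "dz": -8, "jaw": 1}, {"ax": 0, "ay": 0, "az": 0, "dx": -3.6, "dy": -0.2, "dz": -8, "jaw": 1}, {"ax": 0, "ay": 0, "az": 0, "dx": -3.2, "dy": -0.2, "dz": -8.1, "jaw": 1}, {"ax": 0, "ay": 0, "az": 0, "dx": -2.8, "dy": -0.2, "dz": -8.3, "jaw": 1}, {"ax": 0, "ay": 0, "az": 0, "dx": -2.4, "dy": -0.1, "dz": -8.4, "jaw": 1}, {"ax": 0, "ay": 0, "az": 0, "dx": 0, "dy": 0, "dz": 0, "jaw": 1}])

```text
clock: 40.3
tcp_pos: [0.4245, -0.072, 0.0956]
ee_rot: [0.0, 0.687, 0.727, -0.0]
contact_force: [0.2, -5.4, -1.1]
grip_width: 0.111
finger_force: 67.5
```

Now gently down the last 0.25 rad or so.

send_rows(targets=[{"ax": 0, "ay": 0, "az": 0, "dx": -1.5, "dy": 0, "dz": -5, "jaw": 1}, {"ax": 0, "ay": 0, "az": 0, "dx": -1, "dy": 0, "dz": -5, "jaw": 1}, {"ax": 0, "ay": 0, "az": 0, "dx": -1, "dy": 0, "dz": -5, "jaw": 1}, {"ax": 0, "ay": 0, "az": 0, "dx": -0.8, "dy": 0, "dz": -5, "jaw": 1}, {"ax": 0, "ay": 0, "az": 0, "dx": -0.5, "dy": 0, "dz": -5, "jaw": 1}, {"ax": 0, "ay": 0, "az": 0, "dx": -0.5, "dy": 0, "dz": -5, "jaw": 1}, {"ax": 0, "ay": 0, "az": 0, "dx": -0.3, "dy": 0, "dz": -4, "jaw": 1}, {"ax": 0, "ay": 0, "az": 0, "dx": 0, "dy": 0, "dz": -3, "jaw": 1}, {"ax": 0, "ay": 0, "az": 0, "dx": 0, "dy": 0, "dz": -2, "jaw": 1}, {"ax": 0, "ay": 0, "az": 0, "dx": 0, "dy": 0, "dz": 0, "jaw": 1}])

```text
clock: 41.3
tcp_pos: [0.419, -0.0723, 0.057]
ee_rot: [0.0, 0.687, 0.727, -0.0]
contact_force: [-1.1, -6.2, -1.0]
grip_width: 0.11
finger_force: 69.6
```

send_rows(targets=[{"ax": 0, "ay": 0, "az": 0, "dx": 0, "dy": 0, "dz": -1.5, "jaw": 1}, {"ax": 0, "ay": 0, "az": 0, "dx": 0, "dy": 0, "dz": -1.5, "jaw": 1}, {"ax": 0, "ay": 0, "az": 0, "dx": 0, "dy": 0, "dz": 0, "jaw": 1}])

```text
clock: 41.6
tcp_pos: [0.419, -0.0723, 0.0541]
ee_rot: [0.0, 0.687, 0.727, -0.0]
contact_force: [-2.5, -6.3, -1.0]
grip_width: 0.112
finger_force: 70.0
```

send_rows(targets=[{"ax": 0, "ay": 0, "az": 0, "dx": 0, "dy": 0, "dz": -2, "jaw": 1}, {"ax": 0, "ay": 0, "az": 0, "dx": 0, "dy": 0, "dz": -2, "jaw": 1}, {"ax": 0, "ay": 0, "az": 0, "dx": 0, "dy": 0, "dz": 0, "jaw": 1}])

```text
clock: 41.9
tcp_pos: [0.4188, -0.0724, 0.0499]
ee_rot: [0.0, 0.687, 0.727, -0.001]
contact_force: [0.1, -7.6, -4.1]
grip_width: 0.114
finger_force: 70.5
```

send_rows(targets=[{"ax": 0, "ay": 0, "az": 0, "dx": 0, "dy": 0, "dz": -2, "jaw": 1}, {"ax": 0, "ay": 0, "az": 0, "dx": 0, "dy": 0, "dz": -2, "jaw": 1}, {"ax": 0, "ay": 0, "az": 0, "dx": 0, "dy": 0, "dz": 0, "jaw": 1}])

```text
clock: 42.2
tcp_pos: [0.4189, -0.0724, 0.049]
ee_rot: [-0.001, 0.687, 0.727, 0.001]
contact_force: [-16.2, -5.1, 64.4]
grip_width: 0.116
finger_force: 78.0
```

Run:
```python
from h import *
np.set_printoptions(precision=3,suppress=True)
for c in ('top','side'):
    s=snap(c); P=cloud(s,np.ones((384,512),bool)); O=np.array([.534,-.067]);a=np.radians(3.2)
    X=(P[:,:2]-O)@np.array([[np.cos(a),-np.sin(a)],[np.sin(a),np.cos(a)]]); z=P[:,2]
    # frame strips near both sides
    k=(abs(abs(X[:,1])-.15)<.008)&(X[:,0]>-.07)&(X[:,0]<.05)&(z>.035)&(z<.12)
    print(c,k.sum(),'slope',np.polyfit(X[k,0],z[k],1),[ (round(x,2),np.median(z[k&(abs(X[:,0]-x)<.01)])) for x in (-.06,-.03,0,.03)])
```

```text
top 366 slope [-0.001  0.05 ] [(-0.06, np.float64(0.04937334788387288)), (-0.03, np.float64(0.050675763782827295)), (0, np.float64(0.049481324572406844)), (0.03, np.float64(0.05008230492900227))]
side 148 slope [-0.003  0.049] [(-0.06, np.float64(0.04941925362782199)), (-0.03, np.float64(0.049288035110903926)), (0, np.float64(0.0493609616868036)), (0.03, np.float64(0.04961452238395326))]
```

send_rows(targets=[{"ax": 0, "ay": 0, "az": 0, "dx": 0, "dy": 0, "dz": 1.5, "jaw": 1}, {"ax": 0, "ay": 0, "az": 0, "dx": 0, "dy": 0, "dz": 1, "jaw": 1}, {"ax": 0, "ay": 0, "az": 0, "dx": 0, "dy": 0, "dz": 0, "jaw": 0.2}, {"ax": 0, "ay": 0, "az": 0, "dx": 0, "dy": 0, "dz": 0, "jaw": 0.2}, {"ax": 0, "ay": 0, "az": 0, "dx": 0, "dy": 0, "dz": 10, "jaw": 0.2}, {"ax": 0, "ay": 0, "az": 0, "dx": 0, "dy": 0, "dz": 30, "jaw": 0.2}, {"ax": 0, "ay": 0, "az": 0, "dx": -10, "dy": 0, "dz": 45, "jaw": 0.2}, {"ax": 0, "ay": 0, "az": 0, "dx": 0, "dy": -30, "dz": 45, "jaw": 0.2}, {"ax": 0, "ay": 0, "az": 0, "dx": 0, "dy": -30, "dz": 0, "jaw": 0.2}, {"ax": 0, "ay": 0, "az": 0, "dx": 0, "dy": 0, "dz": 0, "jaw": 0.2}])

```text
clock: 43.3
tcp_pos: [0.4099, -0.1319, 0.1777]
ee_rot: [0.002, 0.688, 0.726, 0.001]
contact_force: [-0.2, 0.0, 0.0]
grip_width: 0.399
finger_force: 0.0
```

Run:
```python
from h import *
np.set_printoptions(precision=3,suppress=True)
print(r.get_obs()['tcp_pos'])
for c in ('top','side'):
    s=snap(c); P=cloud(s,np.ones((384,512),bool)); z=P[:,2]
    k=(abs(P[:,0]-.465)<.03)&(abs(P[:,1]+.265)<.03)
    for lo,hi in ((.07,.1),(.088,.1)):
        q=P[k&(z>lo)&(z<hi)]; print(c,len(q),q.mean(0),q.min(0),q.max(0))
    k2=(abs(abs(P[:,1]+.067)-.15)<.008)&(P[:,0]>.47)&(P[:,0]<.58)&(z>.035)&(z<.12); print('cover',np.polyfit(P[k2,0],z[k2],1))
    print([(round(d['p'],2),atz(s,*d['position'],.094)) for d in finder.tip_of('turnbutton_peg',c)],[(round(d['p'],2),atz(s,*d['position'],.052)) for d in finder.tip_of('turnbutton_pivot',c)])
```

```text
[ 0.41  -0.132  0.178]<stdin>:8: RuntimeWarning: Mean of empty slice.
  ret = um.true_divide(
Traceback (most recent call last):
ValueError: zero-size array to reduction operation minimum which has no identity
```

Run:
```python
from h import *
np.set_printoptions(precision=3,suppress=True)
for c in ('side',):
    s=snap(c); P=cloud(s,np.ones((384,512),bool)); z=P[:,2]
    k=(abs(P[:,0]-.465)<.035)&(abs(P[:,1]+.265)<.035)
    for lo,hi in ((.07,.1),(.088,.1)):
        q=P[k&(z>lo)&(z<hi)]; print(c,len(q)); print(q.mean(0),q.min(0),q.max(0))
    k2=(abs(abs(P[:,1]+.067)-.15)<.008)&(P[:,0]>.47)&(P[:,0]<.58)&(z>.035)&(z<.12); print('cover',np.polyfit(P[k2,0],z[k2],1))
    print([(round(d['p'],2),atz(s,*d['position'],.094)) for d in finder.tip_of('turnbutton_peg',c)],[(round(d['p'],2),atz(s,*d['position'],.052)) for d in finder.tip_of('turnbutton_pivot',c)])
    a=s['img'][180:300,200:350,::-1]; cv2.imwrite('pics/s7.png',cv2.resize(a,None,fx=5,fy=5,interpolation=cv2.INTER_CUBIC))
```

```text
side 46
[ 0.471 -0.273  0.084] [ 0.465 -0.279  0.071] [ 0.478 -0.266  0.097]
side 17
[ 0.471 -0.272  0.093] [ 0.466 -0.279  0.088] [ 0.478 -0.267  0.097]
cover [-0.011  0.055]
[(0.62, array([ 0.468, -0.262,  0.094]))] [(0.75, array([ 0.519, -0.259,  0.052]))]
```

View pics/s7.png

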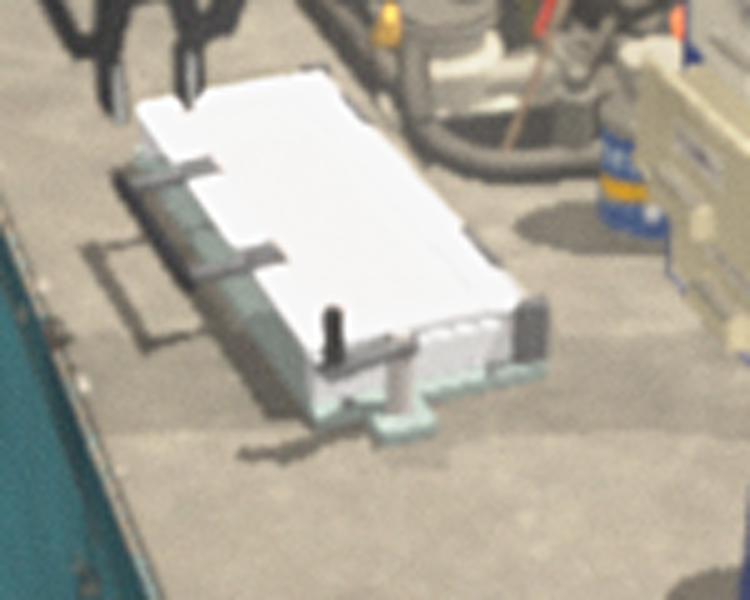

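send_rows(targets=[{"ax": 0, "ay": 0, "az": 0, "dx": 15, "dy": -34, "dz": 0, "jaw": 0}, {"ax": 0, "ay": 0, "az": 0, "dx": 15, "dy": -34, "dz": 0, "jaw": 0}, {"ax": 0, "ay": 0, "az": 0, "dx": 15, "dy": -34, "dz": 0, "jaw": 0}, {"ax": 0, "ay": 0, "az": 0, "dx": 16, "dy": -33, "dz": 0, "jaw": 0}, {"ax": 0, "ay": 0, "az": 0, "dx": 0, "dy": 0, "dz": -30, "jaw": 0}, {"ax": 0, "ay": 0, "az": 0, "dx": 0, "dy": 0, "dz": -30, "jaw": 0}, {"ax": 0, "ay": 0, "az": 0, "dx": 0, "dy": 0, "dz": -15, "jaw": 0}, {"ax": 0, "ay": 0, "az": 0, "dx": 0, "dy": 0, "dz": -11, "jaw": 0}, {"ax": 0, "ay": 0, "az": 0, "dx": 0, "dy": 0, "dz": 0, "jaw": 0}, {"ax": 0, "ay": 0, "az": 0, "dx": 0, "dy": 0, "dz": 0, "jaw": 1}, {"ax": 0, "ay": 0, "az": 0, "dx": 0, "dy": 0, "dz": 0, "jaw": 1}, {"ax": 0, "ay": 0, "az": 0, "dx": 0, "dy": 0, "dz": 0, "jaw": 1}])

```text
clock: 44.7
tcp_pos: [0.4713, -0.2643, 0.091]
ee_rot: [0.001, 0.686, 0.727, 0.001]
contact_force: [1.9, 0.7, 2.8]
grip_width: 0.136
finger_force: 58.5
```

send_rows(targets=[{"ax": 0, "ay": 0, "az": 0, "dx": -1.1, "dy": 6.2, "dz": 0, "jaw": 1}, {"ax": 0, "ay": 0, "az": -3, "dx": -0.2, "dy": 6.3, "dz": 0, "jaw": 1}, {"ax": 0, "ay": 0, "az": -3, "dx": 0.7, "dy": 6.2, "dz": 0, "jaw": 1}, {"ax": 0, "ay": 0, "az": -3, "dx": 1.5, "dy": 6.1, "dz": 0, "jaw": 1}, {"ax": 0, "ay": 0, "az": -3, "dx": 2.4, "dy": 5.8, "dz": 0, "jaw": 1}, {"ax": 0, "ay": 0, "az": -3, "dx": 3.1, "dy": 5.5, "dz": 0, "jaw": 1}, {"ax": 0, "ay": 0, "az": 0, "dx": 0, "dy": 0, "dz": 0, "jaw": 1}])

```text
clock: 45.4
tcp_pos: [0.4761, -0.2292, 0.0909]
ee_rot: [0.001, 0.776, 0.63, -0.0]
contact_force: [-4.4, -4.1, 8.9]
grip_width: 0.138
finger_force: 59.6
```

send_rows(targets=[{"ax": 0, "ay": 0, "az": -3, "dx": 3.9, "dy": 4.9, "dz": 0, "jaw": 1}, {"ax": 0, "ay": 0, "az": -3, "dx": 4.5, "dy": 4.4, "dz": 0, "jaw": 1}, {"ax": 0, "ay": 0, "az": -3, "dx": 5.1, "dy": 3.7, "dz": 0, "jaw": 1}, {"ax": 0, "ay": 0, "az": -3, "dx": 5.5, "dy": 2.9, "dz": 0, "jaw": 1}, {"ax": 0, "ay": 0, "az": -3, "dx": 5.9, "dy": 2.2, "dz": 0, "jaw": 1}, {"ax": 0, "ay": 0, "az": -3, "dx": 6.1, "dy": 1.3, "dz": 0, "jaw": 1}, {"ax": 0, "ay": 0, "az": 0, "dx": 3.9, "dy": 0.3, "dz": 0, "jaw": 1}, {"ax": 0, "ay": 0, "az": 0, "dx": 0, "dy": 0, "dz": 0, "jaw": 1}])

```text
clock: 46.2
tcp_pos: [0.5122, -0.2019, 0.0906]
ee_rot: [-0.005, 0.864, 0.504, 0.002]
contact_force: [-2.8, 18.9, 17.9]
grip_width: 0.117
finger_force: 58.1
```

send_rows(targets=[{"ax": 0, "ay": 0, "az": 0, "dx": 0, "dy": 0, "dz": 0, "jaw": 0}, {"ax": 0, "ay": 0, "az": 0, "dx": 0, "dy": 0, "dz": 0, "jaw": 0}, {"ax": 0, "ay": 0, "az": 0, "dx": 0, "dy": 0, "dz": 40, "jaw": 0}, {"ax": 0, "ay": 0, "az": 0, "dx": 0, "dy": 0, "dz": 40, "jaw": 0}, {"ax": 0, "ay": 0, "az": 0, "dx": -30, "dy": 30, "dz": 40, "jaw": 0}, {"ax": 0, "ay": 0, "az": 0, "dx": -30, "dy": 40, "dz": 0, "jaw": 0}, {"ax": 0, "ay": 0, "az": 0, "dx": 0, "dy": 40, "dz": 0, "jaw": 0}, {"ax": 0, "ay": 0, "az": 0, "dx": 0, "dy": 0, "dz": 0, "jaw": 0}])

```text
clock: 47.0
tcp_pos: [0.4553, -0.0977, 0.2041]
ee_rot: [-0.001, 0.863, 0.505, 0.001]
contact_force: [-0.3, 0.5, 0.5]
grip_width: 0.499
finger_force: 0.0
```

Run:
```python
from h import *
np.set_printoptions(precision=3,suppress=True)
print(r.get_obs()['tcp_pos'])
for c in ('side','top'):
    s=snap(c); P=cloud(s,np.ones((384,512),bool)); z=P[:,2]
    k=(abs(P[:,0]-.50)<.04)&(abs(P[:,1]+.215)<.04)
    for lo,hi in ((.07,.1),(.088,.1)):
        q=P[k&(z>lo)&(z<hi)]; print(c,len(q)); 
        if len(q): print(q.mean(0),q.min(0),q.max(0))
    print([(round(d['p'],2),atz(s,*d['position'],.094)) for d in finder.tip_of('turnbutton_peg',c)],[(round(d['p'],2),atz(s,*d['position'],.052)) for d in finder.tip_of('turnbutton_pivot',c)])
    if c=='side': a=s['img'][180:300,200:350,::-1]; cv2.imwrite('pics/s8.png',cv2.resize(a,None,fx=5,fy=5,interpolation=cv2.INTER_CUBIC))
```

```text
[ 0.455 -0.098  0.204]
side 43
[ 0.504 -0.217  0.084] [ 0.498 -0.223  0.07 ] [ 0.511 -0.207  0.096]
side 17
[ 0.504 -0.216  0.092] [ 0.498 -0.22   0.088] [ 0.511 -0.207  0.096]
[(0.6, array([ 0.499, -0.209,  0.094])), (0.26, array([ 0.511, -0.232,  0.094]))] [(0.73, array([ 0.54 , -0.23 ,  0.052])), (0.68, array([ 0.518, -0.25 ,  0.052]))]
top 0
top 0
[] []
```

View pics/s8.png

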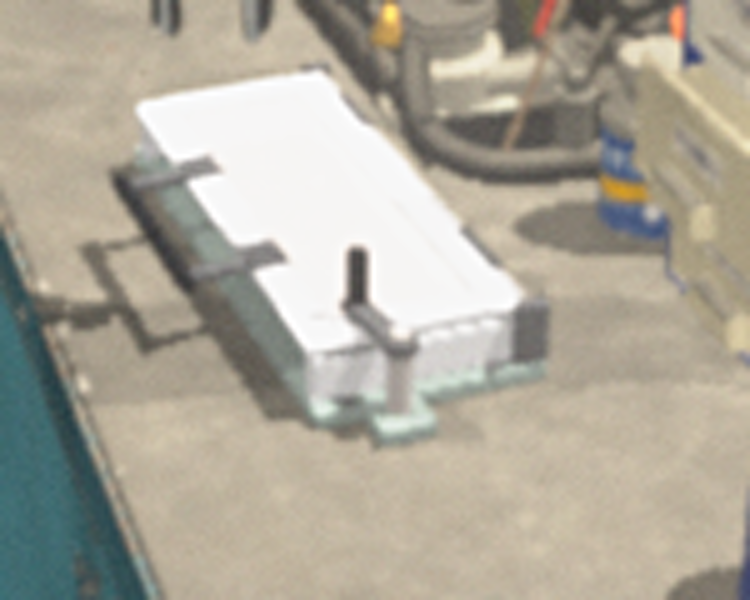

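send_rows(targets=[{"ax": 0, "ay": 0, "az": 0, "dx": 4, "dy": -38, "dz": 0, "jaw": 1}, {"ax": 0, "ay": 0, "az": 0, "dx": 0, "dy": -38, "dz": 0, "jaw": 1}, {"ax": 0, "ay": 0, "az": 0, "dx": 0, "dy": -38, "dz": 0, "jaw": 1}, {"ax": 0, "ay": 0, "az": 0, "dx": 0, "dy": 0, "dz": -40, "jaw": 1}, {"ax": 0, "ay": 0, "az": 0, "dx": 0, "dy": 0, "dz": -40, "jaw": 1}, {"ax": 0, "ay": 0, "az": 0, "dx": 0, "dy": 0, "dz": -32, "jaw": 1}, {"ax": 0, "ay": 0, "az": 0, "dx": 0, "dy": 0, "dz": 0, "jaw": 1}, {"ax": 0, "ay": 0, "az": 0, "dx": 8, "dy": 0, "dz": 0, "jaw": 1}, {"ax": 0, "ay": 0, "az": 0, "dx": 8, "dy": 0, "dz": 0, "jaw": 1}, {"ax": 0, "ay": 0, "az": 0, "dx": 4, "dy": 0, "dz": 0, "jaw": 1}, {"ax": 0, "ay": 0, "az": 0, "dx": 4, "dy": 0, "dz": 0, "jaw": 1}, {"ax": 0, "ay": 0, "az": 0, "dx": 0, "dy": 0, "dz": 0, "jaw": 1}])

```text
clock: 48.5
tcp_pos: [0.4847, -0.2166, 0.0928]
ee_rot: [0.001, 0.864, 0.503, 0.001]
contact_force: [0.6, 0.0, -0.4]
grip_width: 0.0
finger_force: 0.0
```

send_rows(targets=[{"ax": 0, "ay": 0, "az": 0, "dx": 2, "dy": 1, "dz": 0, "jaw": 1}, {"ax": 0, "ay": 0, "az": 0, "dx": 2, "dy": 1, "dz": 0, "jaw": 1}, {"ax": 0, "ay": 0, "az": 0, "dx": 2, "dy": 0, "dz": 0, "jaw": 1}, {"ax": 0, "ay": 0, "az": 0, "dx": 2, "dy": 0, "dz": 0, "jaw": 1}, {"ax": 0, "ay": 0, "az": 0, "dx": 0, "dy": 0, "dz": 0, "jaw": 1}])

```text
clock: 49.0
tcp_pos: [0.4911, -0.2146, 0.0919]
ee_rot: [-0.001, 0.865, 0.502, -0.0]
contact_force: [-2.6, 0.5, 0.5]
grip_width: 0.001
finger_force: 1.2
```

send_rows(targets=[{"ax": 0, "ay": 0, "az": 0, "dx": 2, "dy": 0, "dz": 0, "jaw": 1}, {"ax": 0, "ay": 0, "az": 0, "dx": 2, "dy": 0, "dz": 0, "jaw": 1}, {"ax": 0, "ay": 0, "az": 0, "dx": 2, "dy": 0, "dz": 0, "jaw": 1}, {"ax": 0, "ay": 0, "az": 0, "dx": 0, "dy": 0, "dz": 0, "jaw": 1}])

```text
clock: 49.4
tcp_pos: [0.4931, -0.2159, 0.0911]
ee_rot: [-0.002, 0.865, 0.501, -0.003]
contact_force: [-14.1, -2.7, 4.7]
grip_width: 0.002
finger_force: 6.0
```

send_rows(targets=[{"ax": 0, "ay": 0, "az": 0, "dx": -8, "dy": 0, "dz": 0, "jaw": 1}, {"ax": 0, "ay": 0, "az": 0, "dx": -15, "dy": 0, "dz": 10, "jaw": 1}, {"ax": 0, "ay": 0, "az": 0, "dx": -15, "dy": 10, "dz": 40, "jaw": 1}, {"ax": 0, "ay": 0, "az": 0, "dx": -10, "dy": 30, "dz": 45, "jaw": 1}, {"ax": 0, "ay": 0, "az": 0, "dx": -10, "dy": 45, "dz": 45, "jaw": 1}, {"ax": 0, "ay": 0, "az": 0, "dx": -10, "dy": 45, "dz": 0, "jaw": 1}, {"ax": 0, "ay": 0, "az": 0, "dx": -10, "dy": 45, "dz": 0, "jaw": 1}, {"ax": 0, "ay": 0, "az": 0, "dx": 0, "dy": 45, "dz": 0, "jaw": 1}, {"ax": 0, "ay": 0, "az": 0, "dx": 0, "dy": 45, "dz": 0, "jaw": 1}, {"ax": 0, "ay": 0, "az": 0, "dx": 0, "dy": 45, "dz": 0, "jaw": 1}, {"ax": 0, "ay": 0, "az": 0, "dx": 0, "dy": 45, "dz": 0, "jaw": 1}, {"ax": 0, "ay": 0, "az": 0, "dx": 0, "dy": 45, "dz": 0, "jaw": 1}, {"ax": 0, "ay": 0, "az": 0, "dx": 0, "dy": 0, "dz": 0, "jaw": 1}])

```text
clock: 50.7
tcp_pos: [0.4226, 0.1793, 0.218]
ee_rot: [-0.0, 0.862, 0.506, 0.001]
contact_force: [0.5, -1.2, 0.3]
grip_width: -0.001
finger_force: 0.0
```

```bash
python3 - <<'E'
from h import *
np.set_printoptions(precision=3,suppress=True)
print(r.get_obs()['tcp_pos'])
for c in ('side','top'):
    s=snap(c); P=cloud(s,np.ones((384,512),bool)); z=P[:,2]
    k=(abs(P[:,0]-.50)<.04)&(abs(P[:,1]+.215)<.04)
    for lo,hi in ((.07,.1),(.088,.1)):
        q=P[k&(z>lo)&(z<hi)]; print(c,len(q)); 
        if len(q): print(q.mean(0),q.min(0),q.max(0))
    k2=(P[:,0]>.47)&(P[:,0]<.58)&(P[:,1]>-.18)&(P[:,1]<.06)&(z>.04)&(z<.12); print('cover',np.polyfit(P[k2,0],z[k2],1))
    a=s['img'][150:300,200:370,::-1] if c=='top' else s['img'][180:300,200:350,::-1]; cv2.imwrite(f'pics/{c}9.png',cv2.resize(a,None,fx=3,fy=3,interpolation=cv2.INTER_CUBIC))
a,b=[cv2.imread(f'pics/{c}9.png') for c in ('top','side')]; h=max(a.shape[0],b.shape[0])
f=lambda i:cv2.copyMakeBorder(i,0,h-i.shape[0],0,0,cv2.BORDER_CONSTANT)
j=np.hstack([f(a),f(b)]); cv2.imwrite('pics/j9.png',cv2.resize(j,None,fx=.8,fy=.8))
E
python3 g.py
```

```text
[0.423 0.179 0.218]
side 46
[ 0.511 -0.215  0.084] [ 0.504 -0.221  0.07 ] [ 0.518 -0.208  0.096]
side 18
[ 0.512 -0.214  0.092] [ 0.506 -0.219  0.089] [ 0.518 -0.208  0.096]
cover [-0.004  0.051]
top 18
[ 0.51  -0.21   0.091] [ 0.505 -0.216  0.077] [ 0.517 -0.205  0.1  ]
top 11
[ 0.511 -0.211  0.096] [ 0.506 -0.216  0.091] [ 0.516 -0.205  0.1  ]
cover [-0.002  0.05 ]
```

View pics/j9.png

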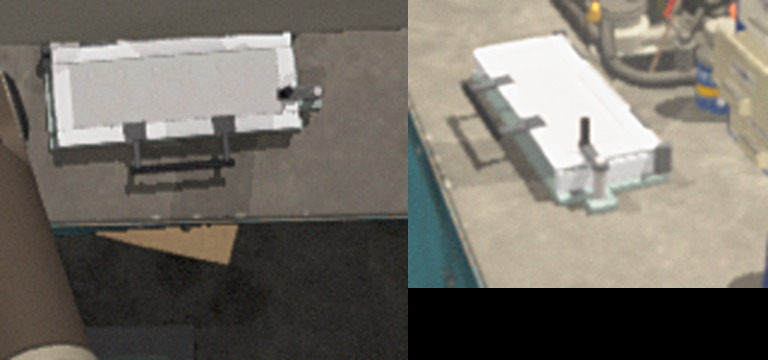

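```bash
python3 -c "
from workcell import close_job
print(close_job())"
```

```text
the job is handed in; nothing more can be done
None
```

I handed the job in after about 51 s of the 210 s: all three bearings pushed back against their pins, the cover down on its stop, and the turnbutton at about 1.55 of 1.57 rad by the cameras; the hand-in returned no verdict.

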